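# Remix settled syrup in a hand-cranked bottle mixer

### The arm

A 6-joint arm with a two-finger parallel gripper is mounted at the origin on the work surface. World frame = base frame: x ahead of the robot, y to its left, z up, the work surface at z = 0. Lengths are in m, angles in rad, forces in N, time in s.
With the tool pointing down it reaches from about 0.3 to 0.875 m from the base axis. Payload 4.2 kg.
Tool frame: the origin (TCP) lies between the finger pads; the fingertips stand 8 mm ahead of it and the grasp point (between the pads) lies 11 mm behind it; z points along the fingers, y is the line along which they close (so a half turn about z gives the same grasp; the last joint's range is limited). The gripper opens to 85 mm and grips with 20 to 120 N. Pads are 22 mm wide; open, the fingers measure 114 mm over their backs; the gripper's body (76 mm by 85 mm) begins 54 mm behind the grasp point. The pads swing forward as they close: fully open they stand 13 mm farther back than shut.
Start: joints at [1.28, 0.32, 1.565, -0, 1.257, -0.02], TCP at [0.154, 0.554, 0.239] pointing down, gripper open.
Joint ranges: [-3.11, 3.11], [-0.84, 2.01], [0.21, 2.61], [-1.34, 4.49], [0.05, 2.63], [-2.56, 2.56]. Speed limits (rad/s): [2.57, 2.57, 3.14, 3.14, 3.14, 3.14].

### API

Orientations are given as a rotation vector (axis times angle).
In Python, from rig import manip, imaging, finder gives the robot as it stands. The module is installed in compiled form; this text tells all that it offers.
- The arm moves only by the tool send_rows, never from a script. Its argument "targets" is a list of rows, each a list of 7 numbers: the opening, from 0 (shut) to 1 (fully open), then the shift along the tool's x, y, z as a fraction of full scale, then the turn, a rotation vector about the tool's x, y, z as a fraction of full scale. A call has 1 to 20 rows; each row is the pose to reach, as a shift and turn from the pose commanded when the call began, along the tool's axes at that moment; what a row does not reach only later rows make up. Full scale, the value 1, is 0.25 m for a shift and 120 degrees for a turn. A row lasts 1/10 s, in which the tool goes at most 50 mm and 8.59 degrees, less where a joint would pass 70% of its speed; a pose out of reach is approached as far as the arm can. A call with a number of a shift or a turn outside -1 to 1 is refused whole. A call with a gripper value outside its range is refused whole. The fingers move at their own pace and stop on an object; the grip force is fixed at half the most. Time passes only in rows, so rows that repeat a pose let the fingers close. It gives the time, the measured TCP pose, the force, the opening and the grip force at its end, in the units of the state.
- manip.observe(): the state, without advancing time (a new reading comes with each control period).
- imaging.read_camera(name): name is "scene" or "top" or "wrist"; returns the picture (420x560x3 uint8, red, green, blue); there is no depth.
- imaging.calibration(name): a dict with "fx", "fy", "cx", "cy" (pixels), "k1" (the pictures are not rectified: a ray, as slopes to the right and down, at radius r is drawn at 1 + k1 r^2 times it, then the intrinsics apply), "position" and "rotation" of the camera in the world. Camera axes: x right, y up, looking along -z (the intrinsics and any distortion apply to the point x, -y, -z); pixel columns grow to the right and rows downward; lengths in m; the calibration is good to about 2 mm. A picture is of the moment at which its call begins: read the wrist's pose just before it. calibration takes no time and is no camera call; for the wrist camera it gives the pose at the moment of the call.
- manip.finish_job(): hands the job in; it is judged then, once.
Trained networks look in the newest picture that a camera, given by its name, has taken for a name from the list of things; names that differ only in an ending like _2 or _b are one class to them, and where a whole thing is asked for, a point or a joint stands for the part that bears it (a point fixed in the world has none). Each returns a list of dicts, best first, with "p" (0 to 1); they miss things now and then, are a little off and sometimes report something else, mostly with a low value. They report only what shows in the picture. A call takes as long as a camera call.
- finder.recognise(camera, name): "rect" ([centre column, centre row, width, height] as shares, 0 to 1, of the picture: columns of its width, rows of its height, round what is visible of it).
- finder.silhouettes(camera, name): "mask" (420x560 bool, what is visible of it) and "rect" ([centre column, centre row, width, height] as shares, 0 to 1, of the picture: columns of its width, rows of its height, round what is visible of it).
- finder.spot_point(camera, name): "point" ([row, column] as shares, 0 to 1, of the picture: columns of its width, rows of its height: a listed point, or the origin of a listed thing).
The state is a dict: "t": time; "q": joint angles; "joint_vel": joint speeds; "tau": joint torques, N m; "position": TCP position; "tcp_rot": TCP orientation; "contact_force": force on the tool from outside, world axes, zero at the start; "moment": the same for the moment, N m; "gripper_width": opening from 0.0 (shut) to 1.0 (fully open); "grasp_force": force on a finger pad.
Only numpy, scipy, OpenCV 4.12 (cv2) and the standard library are available. Lean on these libraries where they do the work, as an engineer would, in place of code of your own. Each camera call takes 0.05 s, during which the arm holds its last target. There are 200 camera calls.

### The job

The syrup in the six clamped bottles has settled: take the crank of the bottle mixer and turn it clockwise, as seen facing the crank, until the bottle rack itself tumbles at 15 turns a minute, and keep the rack between 12 and 18 turns a minute for 7 seconds without a break; never let it go over 25, which makes foam. Then bring the rack to a stop with the bottles upright, caps up, and let go of the crank so that everything stands still. Drive it by the crank only, hands off the rack, and leave the bottles and tray on the table alone.

Things in the scene. Friction and masses are not known exactly. Their poses are not given: they have to be found in the camera images.
- shaft (a joint): angle of the shaft with rack and flywheel, rad, counts on over turns: 0, 2 pi, 4 pi .. = bottles upright, caps up; grows clockwise as seen facing the crank. 15 turns a minute = 1.57 rad/s (12: 1.26, 18: 1.88, 25: 2.62). Inertia 0.05 kg m2 (+-25 %), drag 0.01 N m per rad/s plus 0.07 N m dry friction, mostly of a worn brake block on the flywheel (0.03 to 0.14); balanced, stays where it stops
- crank: steel crank: arm with the handle at one end, round counterweight at the other, balanced. Origin on its axis; x along the shaft towards the rack, z from the axis to the handle. Not rigidly joined to the shaft: a magnetic slip coupling in the ribbed housing gives 0.09 N m per rad/s by which the crank outruns the shaft, plus 0.012 N m, so the rack lags (time constant 0.5 s) and runs slower
- axle (a point): fixed point on the crank's axis, level with the middle of the handle's length, 180 mm above the table. x axis = along the shaft, level, from the crank to the rack, away from whoever faces the crank; z up, y level. With the crank turned by a clockwise from straight up, handle middle = axle + 80 mm * (-sin(a) along y + cos(a) along z)
- grip (a point): middle of the crank's black handle, turns with the crank: cylinder 26 mm diameter, 100 mm long, parallel to the shaft, 80 mm from the axis, revolving freely on its pin, so a gripper pointing down can pinch it level from above and keep its yaw. Goes from 100 to 260 mm above the table, nothing below it. The crank arm and counterweight turn in a plane 68 mm from here, on the rack's side
- rack: aluminium frame 166 x 236 x 152 mm fixed on the shaft with six amber bottles (64 mm diameter, 140 mm high, brass caps) clamped upright in it side by side, and a dark steel flywheel (200 mm diameter) between frame and housing. Origin on the shaft axis at the frame's centre, 292 mm from point axle; x along the shaft away from the crank, z towards the caps
- mixer: the fixed mixer: grey base plate 350 x 240 x 16 mm, ribbed coupling housing (130 mm wide, 245 mm high) on the crank's side, with the guide of a felt-lined brake block over the flywheel (up to 324 mm high), bearing block at the other end. Origin on the table under the rack's centre; x along the shaft away from the crank, z up. The crank faces the robot
- bottle_a: loose amber bottle with brass-coloured cap, 64 mm diameter, 140 mm high, standing on the table; origin under its centre; leave alone
- bottle_b: a second loose amber bottle like bottle_a; leave alone
- tray: cardboard tray 240 by 300 by 50 mm with eleven amber bottles; origin under its centre; leave alone

How it is judged:
On the way, in this order (a step that is already met when the one before it is completed fails the run):
1. the rack turns clockwise at 12 to 18 turns a minute (1.26 to 1.88 rad/s) for 7 s without a break (velocity of joint shaft between 1.257 and 1.885 rad/s), for 7 s.
2. the rack stands still with the bottles upright, caps up, within 10 degrees (angle between rack's own z axis and vertical below 0.175 rad and angular speed of rack below 0.1 rad/s), for 0.5 s.
At the end, for the whole second after the job is handed in: The bottles in the rack stand upright, caps up, within 10 degrees; rack and crank are at rest (under 0.1 and 0.15 rad/s); the loose bottles and the tray are within 15 mm of where they were (all of step 2 and angular speed of crank below 0.15 rad/s and distance of each of bottle_a, bottle_b, tray from where it was at the start of the episode below 0.015 m); the robot touches nothing.
It fails at once if the rack turns faster than 25 turns a minute (2.62 rad/s) (angular speed of rack above 2.62 rad/s).
It fails at once if the robot pushes on the rack, its bottles or the flywheel (over 2 N) (contact force between any of the arm, the fingers and rack above 2 N).
It fails at once if a loose bottle is tipped over (angle between any of bottle_a, bottle_b's own z axis and vertical above 0.5 rad).
It fails at once if a loose bottle or the tray is pushed more than 30 mm (distance of any of bottle_a, bottle_b, tray from where it was at the start of the episode above 0.03 m).
It also fails if it takes over 64 s, if anything falls off the work surface, if the arm or the gripper's body presses on something with over 40 N, if the wrist force passes 120 N, or if a joint passes its speed limit or range.

## Working session

There is one attempt and no reset: what is moved stays moved. The work goes in short steps, Python scripts to look and compute and a tool call to move; the robot and the scene stay as the last step left them, time stands still between calls to the robot, and variables do not carry over. Pictures are saved under pics/ and viewed, at most 10 in all, crops included, and the job is handed in when it is done.

Besides the shell and the picture viewer there is one more tool, called as name(argument=value, ...), one argument or row to a line, values as JSON. send_rows: Moves the arm, as the interface text tells. Its arguments: {"type":"object","properties":{"targets":{"type":"array"}},"required":["targets"]}

```bash
mkdir -p pics
cat > h.py <<'E'
import numpy as np, cv2
from rig import manip, imaging, finder
from scipy.spatial.transform import Rotation as R
def ray(c,cam):
    # cam calib dict, px=(col,row) pixels -> origin, dir world
    K=cam; u=(c[0]-K['cx'])/K['fx']; v=(c[1]-K['cy'])/K['fy']
    d=np.hypot(u,v); r=d
    for _ in range(20): r=d/(1+K['k1']*r*r)
    s=r/d if d>0 else 1
    Rm=np.array(K['rotation']); 
    if Rm.shape!=(3,3): Rm=R.from_rotvec(Rm).as_matrix()
    dd=Rm@np.array([u*s,-v*s,-1]); return np.array(K['position']),dd/np.linalg.norm(dd)
def proj(p,K):
    Rm=np.array(K['rotation'])
    if Rm.shape!=(3,3): Rm=R.from_rotvec(Rm).as_matrix()
    q=Rm.T@(np.array(p)-K['position']); x,y=q[0]/-q[2],-q[1]/-q[2]
    f=1+K['k1']*(x*x+y*y); return np.array([K['fx']*x*f+K['cx'],K['fy']*y*f+K['cy']])
def tri(rays):
    A=sum(np.eye(3)-np.outer(d,d) for o,d in rays); b=sum((np.eye(3)-np.outer(d,d))@o for o,d in rays)
    return np.linalg.solve(A,b)
E
python3 - <<'E'
from h import *
s=manip.observe(); print(s)
ims=[]
for c in ('scene','top'):
    im=imaging.read_camera(c); K=imaging.calibration(c); print(c,K)
    b=im[:,:,::-1].copy()
    for n in ('axle','grip','rack','mixer','crank'):
        for d in finder.spot_point(c,n)[:2]:
            px=np.array([d['point'][1]*560,d['point'][0]*420]); print(c,n,px.round(1),round(d['p'],2),[x.round(4).tolist() for x in ray(px,K)])
    ims.append(b)
    cv2.imwrite(f'pics/{c}.png',cv2.resize(b,(784,588)))
print(manip.observe()['t'])
E
```

```text
{'t': 0.0, 'q': array([ 1.28001044e+00,  3.20277951e-01,  1.56572898e+00,  9.96580513e-06,
        1.25740175e+00, -2.00013541e-02]), 'joint_vel': array([ 0.00041504, -0.00023403, -0.0010855 ,  0.00037072,  0.00100022,
       -0.000282  ]), 'tau': array([ 1.01450496e-03, -4.15531075e+01, -2.34162211e+01,  8.64611457e-05,
        8.27308424e-03, -2.92362188e-05]), 'position': array([0.15366217, 0.55357973, 0.23847088]), 'tcp_rot': array([-4.24014454e-01, -3.11255257e+00,  2.81566406e-03]), 'contact_force': array([-0.3044086 ,  0.40247429, -0.13795433]), 'moment': array([ 0.02539784, -0.00870754,  0.0283601 ]), 'grasp_force': 0.0, 'gripper_width': 1.000629465982903}
scene {'fx': 457.0265561561057, 'fy': 457.0265561561057, 'cx': 281.5201399589634, 'cy': 212.64537722222673, 'k1': -0.10903739697160149, 'position': array([0.74632854, 1.11078011, 1.49048811]), 'rotation': array([0.0355807 , 1.01988622, 2.85704338])}
scene axle [312.1 190.1] 0.57 [[0.7463, 1.1108, 1.4905], [-0.1289, -0.6585, -0.7415]]
scene grip [315.9 179.8] 0.81 [[0.7463, 1.1108, 1.4905], [-0.139, -0.6735, -0.726]]
scene r
[... 318 characters left out ...]
0.6566, -0.7481]]
scene crank [300.7 193.1] 0.55 [[0.7463, 1.1108, 1.4905], [-0.1038, -0.6572, -0.7466]]
scene crank [289.6 155.8] 0.42 [[0.7463, 1.1108, 1.4905], [-0.0867, -0.7182, -0.6904]]
top {'fx': 423.53909220138314, 'fy': 423.53909220138314, 'cx': 271.74166129743895, 'cy': 209.52688700770696, 'k1': -0.11540496670927432, 'position': array([0.38532845, 0.03923299, 1.57489596]), 'rotation': array([ 0.13793278, -0.13490091, -1.59165845])}
top rack [288.7 161.5] 0.58 [[0.3853, 0.0392, 1.5749], [0.2811, -0.0429, -0.9587]]
top mixer [283.3 170.3] 0.96 [[0.3853, 0.0392, 1.5749], [0.2617, -0.0298, -0.9647]]
top crank [299.9 226. ] 0.72 [[0.3853, 0.0392, 1.5749], [0.1319, -0.0655, -0.9891]]
0.6
```

View pics/scene.png

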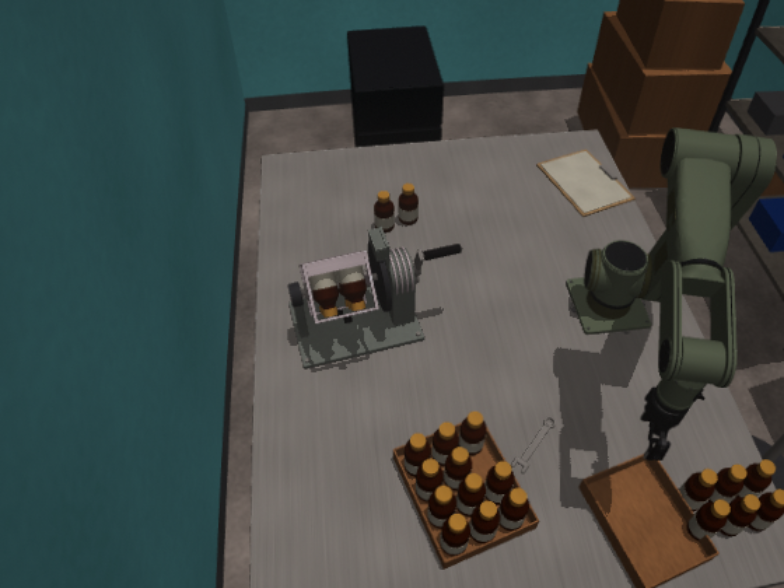

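View pics/top.png

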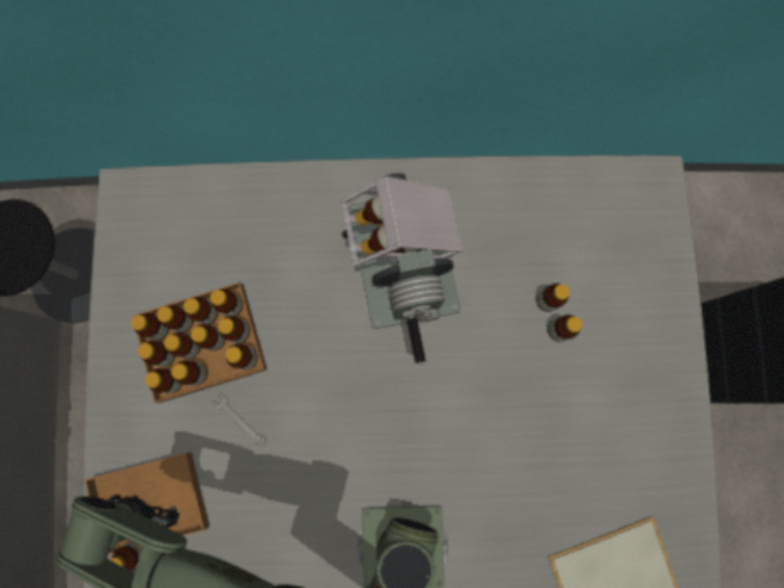

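Run:
```python
from h import *
for c in ('scene','top'):
    im=imaging.read_camera(c); K=imaging.calibration(c)
    for n in ('grip','crank','mixer','rack','bottle_a','tray'):
        for d in finder.silhouettes(c,n)[:3]:
            m=d['mask'].astype(np.uint8)
            if m.sum()<5: continue
            r=cv2.minAreaRect(np.argwhere(m)[:,::-1].astype(np.float32))
            print(c,n,round(d['p'],2),m.sum(),np.round(r[0],1),np.round(r[1],1),round(r[2],1))
    f=(300,140,420,235) if c=='scene' else (230,110,350,270)
    box=(190,140,350,270) if c=='scene' else (230,115,350,270)
    x0,y0,x1,y1=box; cr=im[y0:y1,x0:x1,::-1]
    cr=cv2.convertScaleAbs(cr,alpha=1.5,beta=15)
    s=min(780/(x1-x0),590/(y1-y0)); s=int(s)
    cv2.imwrite(f'pics/{c}_crop.png',cv2.resize(cr,None,fx=s,fy=s,interpolation=cv2.INTER_CUBIC)); print(box,s)
```

```text
scene crank 0.77 302 [310.3 180.9] [15.  38.5] 61.9
scene mixer 0.66 6957 [269.4 206.3] [ 87.3 130.5] 76.5
scene mixer 0.24 270 [310.6 180.8] [13.8 37.2] 62.7
scene rack 0.64 2222 [247.3 204.5] [48.  59.6] 76.8
scene bottle_a 0.85 342 [291.5 145.5] [29. 13.] 90.0
scene bottle_a 0.81 337 [274.  150.5] [29. 14.] 90.0
scene tray 0.59 6801 [331.2 347.4] [96.3 77. ] 65.8
(190, 140, 350, 270) 4
top grip 0.62 478 [300.  239.5] [39. 24.] 90.0
top crank 0.77 412 [301. 240.] [38. 24.] 90.0
top rack 0.93 4368 [284.9 163.3] [77.3 83.8] 79.8
top bottle_a 0.94 383 [395. 212.] [17.9 25. ] 63.4
top bottle_a 0.66 370 [402.8 234.6] [17.5 25.5] 76.0
top tray 0.65 5493 [140.8 244.5] [66.7 87.4] 72.3
top tray 0.28 4453 [296.2 189.6] [133.5  79.8] 70.7
(230, 115, 350, 270) 3
```

View pics/scene_crop.png

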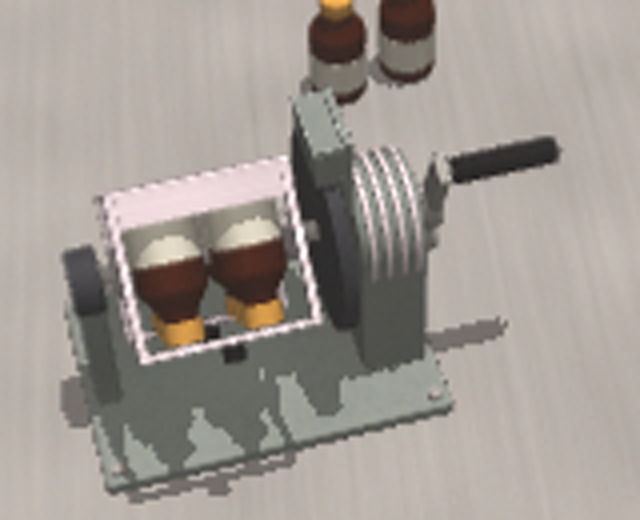

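View pics/top_crop.png

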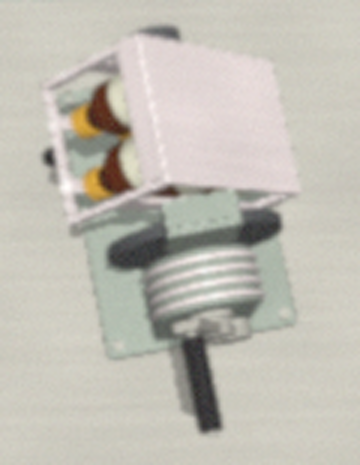

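```bash
cat > fit.py <<'E'
from h import *
from scipy.optimize import least_squares
Ks,Kt=imaging.calibration('scene'),imaging.calibration('top')
def axes(yaw): return np.array([np.cos(yaw),np.sin(yaw),0]),np.array([-np.sin(yaw),np.cos(yaw),0]),np.array([0,0,1.])
def model(p):
    x,y,yaw,a,xe=p; X,Y,Z=axes(yaw); ax=np.array([x,y,.18]); g=ax+.08*(-np.sin(a)*Y+np.cos(a)*Z)
    pl=lambda dx,dy: np.array([x,y,.016])+dx*X+dy*Y
    return [(Ks,g+.05*X,(303,182.3)),(Ks,g-.05*X,(328.5,177.8)),(Kt,g+.05*X,(295,228.3)),(Kt,g-.05*X,(299.7,258.3)),
     (Ks,pl(xe,.12),(302.5,240.5)),(Ks,pl(xe+.35,.12),(217.5,261.8)),(Kt,pl(xe,.12),(265.7,234.3)),(Kt,pl(xe,-.12),(329,223.3))]
f=lambda p: np.concatenate([proj(P,K)-px for K,P,px in model(p)])
best=min((least_squares(f,[.52,-.02,yw,a0,.1],loss='soft_l1') for a0 in (0,1.6,3.1,-1.6) for yw in(0,.2)),key=lambda r:r.cost)
if __name__=='__main__':
    print(best.x.round(4),best.cost); print(f(best.x).reshape(-1,2).round(1))
    x,y,yaw,a,_=best.x; X,Y,Z=axes(yaw); g=np.array([x,y,.18])+.08*(-np.sin(a)*Y+np.cos(a)*Z); print('grip',g)
    n=tri([ray(((303+328.5)/2,180.05),Ks),ray((297.35,243.3),Kt)]); print('tri mid',n)
    # rack angle by corner overlay
    o=np.array([x,y,.18])+.292*X
    for s in np.arange(-140,-40,20):
        t=np.deg2rad(s); zr=-np.sin(t)*Y+np.cos(t)*Z; yr=np.cos(t)*Y+np.sin(t)*Z
        print(s,[proj(o+.083*i*X+.118*j*yr+.076*zr,Ks).round(0).tolist() for i,j in((-1,-1),(-1,1),(1,1),(1,-1))])
    s=manip.observe(); Rt=R.from_rotvec(s['tcp_rot']).as_matrix(); print(Rt.round(3),s['t'])
E
python3 fit.py
```

```text
[ 0.5135 -0.0661  0.1629 -0.3775  0.0711] 2.8211928910639124
[[ 0.2  0.1]
 [ 0.3 -0.9]
 [-1.3 -1.1]
 [ 0.3  0.3]
 [ 1.1  0.1]
 [-0.7 -0.7]
 [-0.1  0.4]
 [-0.  -0.7]]
grip [ 0.50870148 -0.03695931  0.25436772]
tri mid [ 0.50853598 -0.03903696  0.24939685]
-140 [[270.0, 224.0], [260.0, 213.0], [220.0, 222.0], [224.0, 234.0]]
-120 [[268.0, 213.0], [263.0, 223.0], [222.0, 232.0], [222.0, 223.0]]
-100 [[266.0, 199.0], [265.0, 230.0], [224.0, 240.0], [219.0, 210.0]]
-80 [[262.0, 186.0], [268.0, 234.0], [226.0, 244.0], [216.0, 196.0]]
-60 [[259.0, 174.0], [269.0, 234.0], [226.0, 244.0], [213.0, 184.0]]
[[-0.964  0.267  0.   ]
 [ 0.267  0.964  0.   ]
 [ 0.     0.    -1.   ]] 1.3
```

send_rows(
  targets=[
    [1, -0.4, -0.4, -0.4, 0, 0, -0.1],
    [1, -0.98, -0.96, -0.4, 0, 0, -0.207],
    [1, -0.98, -0.96, -0.4, 0, 0, -0.207],
    [1, -0.98, -0.96, -0.4, 0, 0, -0.207],
    [1, -0.98, -0.96, -0.4, 0, 0, -0.207],
    [1, -0.98, -0.96, -0.4, 0, 0, -0.207],
    [1, -0.98, -0.96, -0.4, 0, 0, -0.207],
    [1, -0.98, -0.96, -0.4, 0, 0, -0.207],
  ],
)

```text
t: 2.1
position: [0.3275, 0.2541, 0.341]
tcp_rot: [-0.247, 3.128, 0.0]
contact_force: [0.2, 0.9, 0.2]
gripper_width: 1.0
grasp_force: 0.0
```

```bash
cat >> h.py <<'E'
def to(target,psi):
    s=manip.observe(); M=R.from_rotvec(s['tcp_rot']).as_matrix()
    Y=np.array([-np.sin(psi),np.cos(psi),0]); X=np.array([np.cos(psi),np.sin(psi),0])
    T=np.array([-X,Y,[0,0,-1]]).T
    print('t',round(s['t'],2),'pos',s['position'].round(4),'shift',(M.T@(np.array(target)-s['position'])/.25).round(4),'turn',(R.from_matrix(M.T@T).as_rotvec()/(2*np.pi/3)).round(4),'F',s['contact_force'].round(1),'w',round(s['gripper_width'],3))
E
python3 - <<'E'
from h import *
to([.4968,-.0399,.345],.163)
# caps triangulation in mixer frame
from fit import best,axes
Ks,Kt=imaging.calibration('scene'),imaging.calibration('top')
x,y,yaw,a,_=best.x; A=np.array(axes(yaw)); o=np.array([x,y,.18])+.292*A[0]
for s,t in (((235,222.5),(257.7,156)),((254.2,217.5),(261.7,175.7))):
    p=tri([ray(s,Ks),ray(t,Kt)]); print((A@(p-o)).round(4), (proj(p,Ks)-s).round(1))
E
```

```text
t 2.1 pos [0.3275 0.2541 0.341 ] shift [-0.4841 -1.2678 -0.0144] turn [-0.      0.0017 -0.0026] F [0.2 0.9 0.2] w 1.0
[0.0315 0.0958 0.0111] [1.  0.3]
[-0.0401  0.0951  0.0144] [1.  0.3]
```

send_rows(
  targets=[
    [1, -0.1, -0.15, 0, 0, 0, 0],
    [1, -0.48, -0.98, 0, 0, 0, 0],
    [1, -0.48, -0.98, 0, 0, 0, 0],
    [1, -0.48, -0.98, 0, 0, 0, 0],
    [1, -0.48, -0.98, 0, 0, 0, 0],
    [1, -0.48, -0.98, 0, 0, 0, 0],
    [1, -0.48, -0.98, 0, 0, 0, 0],
  ],
)

```text
t: 2.8
position: [0.4855, 0.0328, 0.3385]
tcp_rot: [0.249, -3.131, 0.001]
contact_force: [-1.0, 0.5, 0.5]
gripper_width: 1.0
grasp_force: 0.0
```

Run:
```python
from h import *
to([.4968,-.0399,.300],.163)
from fit import best,axes
Ks,Kt=imaging.calibration('scene'),imaging.calibration('top')
x,y,yaw,a,_=best.x; A=np.array(axes(yaw)); o=np.array([x,y,.18])+.292*A[0]
for s,t in (((226,230),(244,144.3)),((270,220),(255,192.3)),((215,189.5),(274,126.7)),((262.5,179.5),(285,177.7))):
    p=tri([ray(s,Ks),ray(t,Kt)]); print((A@(p-o)).round(4), (proj(p,Ks)-s).round(1))
```

```text
t 2.8 pos [0.4855 0.0328 0.3385] shift [ 0.0013 -0.2941  0.154 ] turn [-0.0002 -0.0003 -0.0021] F [-1.   0.5  0.5] w 1.0
[0.0722 0.1351 0.032 ] [0.5 0.2]
[-0.0923  0.127   0.0198] [1.3 0.3]
[0.0779 0.0307 0.1342] [1.  0.4]
[-0.0919  0.0291  0.1331] [0.6 0.2]
```

send_rows(
  targets=[
    [1, 0, -0.15, 0, 0, 0, -0.002],
    [1, 0, -0.294, 0, 0, 0, -0.002],
    [1, 0, -0.294, 0.15, 0, 0, -0.002],
    [1, 0, -0.294, 0.3, 0, 0, -0.002],
    [1, 0, -0.294, 0.38, 0, 0, -0.002],
    [1, 0, -0.294, 0.38, 0, 0, -0.002],
  ],
)

```text
t: 3.4
position: [0.4935, -0.0362, 0.2413]
tcp_rot: [0.263, -3.124, -0.003]
contact_force: [-0.8, 0.0, 0.8]
gripper_width: 1.002
grasp_force: 0.0
```

Run:
```python
from h import *
to([.4968,-.0399,.242],.163)
im=imaging.read_camera('scene')
x0,y0,x1,y1=270,110,410,210
cv2.imwrite('pics/pre.png',cv2.resize(cv2.convertScaleAbs(im[y0:y1,x0:x1,::-1],alpha=1.5,beta=15),None,fx=5,fy=5,interpolation=cv2.INTER_CUBIC))
```

```text
t 3.4 pos [ 0.4935 -0.0362  0.2413] shift [-0.0104 -0.0168 -0.0027] turn [ 0.0013 -0.0033  0.0023] F [-0.8  0.   0.8] w 1.002
```

View pics/pre.png

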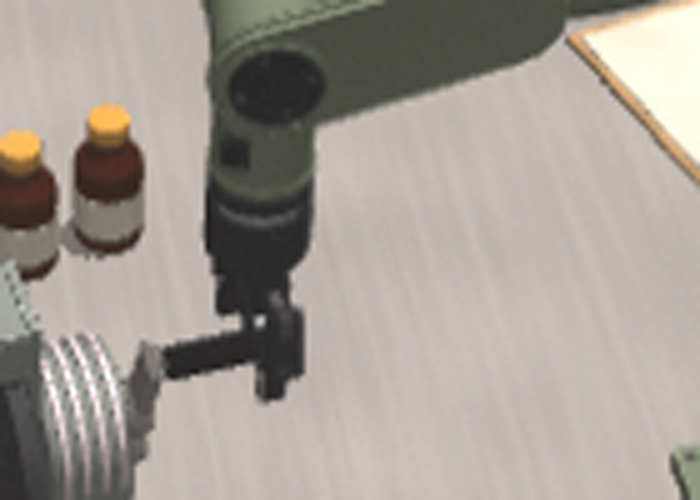

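send_rows(
  targets=[
    [1, -0.03, -0.01, 0, 0, 0, 0],
    [0.6, -0.03, -0.01, 0, 0, 0, 0],
    [0, -0.03, -0.01, 0, 0, 0, 0],
    [0, -0.03, -0.01, 0, 0, 0, 0],
    [0, -0.03, -0.01, 0, 0, 0, 0],
    [0, -0.03, -0.01, 0, 0, 0, 0],
    [0, -0.03, -0.01, 0, 0, 0, 0],
    [0, -0.03, -0.01, 0, 0, 0, 0],
  ],
)

```text
t: 4.25
position: [0.5035, -0.0387, 0.2448]
tcp_rot: [-0.262, 3.13, 0.0]
contact_force: [-1.9, 1.1, 4.7]
gripper_width: 0.282
grasp_force: 58.7
```

Run:
```python
from h import *
to([.4968,-.0399,.242],.163); print(manip.observe()['moment'])
```

```text
t 4.25 pos [ 0.5035 -0.0387  0.2448] shift [ 0.0274 -0.0004  0.0113] turn [0.0001 0.0003 0.0018] F [-1.9  1.1  4.7] w 0.282
[ 0.18470381  0.12616195 -0.01253808]
```

```bash
cat > est.py <<'E'
from h import *
from fit import best,axes
import sys
Kc={c:imaging.calibration(c) for c in('scene','top')}
x,y,yaw,_,_=best.x; A=np.array(axes(yaw)); O=np.array([x,y,.18])+.292*A[0]
th=np.linspace(0,2*np.pi,12,endpoint=False)
def cyl(cx,cy,r0,r1,z0,z1): return np.array([[cx+r*np.cos(t),cy+r*np.sin(t),z] for r,z in((r0,z0),(r1,z1)) for t in th])
parts=[(2,np.array([[i*.083,j*.118,z] for i in(-1,1) for j in(-1,1) for z in(-.076,-.072)]))]
for cx in(-.036,.036):
    for cy in(-.072,0,.072):
        parts+=[(3,cyl(cx,cy,.032,.032,-.07,.02)),(3,cyl(cx,cy,.032,.016,.02,.05)),(1,cyl(cx,cy,.016,.016,.05,.072))]
def render(a,c):
    K=Kc[c]; Y=np.array([0,np.cos(a),np.sin(a)]); Z=np.array([0,-np.sin(a),np.cos(a)]); M=np.array([[1,0,0],Y,Z])
    im=np.zeros((420,560),np.uint8); L=[]
    for k,P in parts:
        W=O+(P@M)@A; L.append((np.linalg.norm(W.mean(0)-K['position']),k,W))
    for _,k,W in sorted(L,key=lambda l:-l[0]):
        cv2.fillConvexPoly(im,cv2.convexHull(np.array([proj(w,K) for w in W]).round().astype(np.int32)),k)
    return im
def classes(im):
    h,s,v=cv2.split(cv2.cvtColor(im,cv2.COLOR_RGB2HSV)); r,g,b=[im[:,:,i].astype(int) for i in range(3)]
    org=((h>8)&(h<25)&(s>140)&(v>90)); pink=(v>130)&(r-g>5)&(s<60)&(b-g>-3)
    return org,pink
def roi(c):
    m=np.zeros((420,560),bool)
    for a in np.arange(0,6.3,.2): m|=render(a,c)>0
    return m
G=np.deg2rad(np.arange(0,360,3)); 
def estimate(ims,guess=None,wid=None):
    tot=np.zeros(len(G))
    for c,im in ims.items():
        o,p=classes(im); m=roi(c); o=o&m; p=p&m
        for i,a in enumerate(G):
            q=render(a,c); f=lambda u,v:((u&v).sum()+5)/((u|v).sum()+5)
            tot[i]+=f(q==1,o)+.7*f(q==2,p)
    i=int(np.argmax(tot)); k=np.array([tot[i-1],tot[i],tot[(i+1)%len(G)]]); d=(k[0]-k[2])/(2*(k[0]-2*k[1]+k[2])+1e-9)
    far=[j for j in range(len(G)) if abs((j-i+60)%120-60)>8]; j=max(far,key=lambda j:tot[j])
    return np.rad2deg(G[i])+3*d, tot[i], np.rad2deg(G[j]), tot[j]
def snap(tag,cams=('scene','top')):
    t=manip.observe()['t']; ims={c:imaging.read_camera(c) for c in cams}
    np.savez(f'pics/{tag}.npz',**ims); r={c:np.round(estimate({c:ims[c]}),2).tolist() for c in cams}
    print('t0',round(t,3),r,'both',np.round(estimate(ims),2)); return ims
E
cat > rows.py <<'E'
import numpy as np
def rows(a0,steps):
    a=a0+np.cumsum(steps); print([[0,0,float(round(-.32*(np.sin(v)-np.sin(a0)),3)),float(round(-.32*(np.cos(v)-np.cos(a0)),3)),0,0,0] for v in a]); print('a end',a[-1].round(4)); return a[-1]
E
python3 - <<'E'
from est import *
ims=snap('s0')
from rows import rows
st=2*np.pi/28
rows(-.37,[.05,.11,.17]+[st]*17)
s=np.hstack([np.where((render(np.deg2rad(227),c)[...,None]==[1,2,3]),255,0).astype(np.uint8)[110:280,190:350] for c in('scene','top')])
o=np.hstack([np.dstack([*classes(ims[c]),np.zeros((420,560),bool)])[110:280,190:350]*255 for c in('scene','top')]).astype(np.uint8)
cv2.imwrite('pics/chk.png',cv2.resize(np.vstack([s,o]),None,fx=1.7,fy=1.7))
E
```

```text
t0 4.25 {'scene': [227.9, 0.58, 198.0, 0.27], 'top': [216.36, 0.78, 189.0, 0.44]} both [227.66   1.33 201.     0.89]
[[0, 0, -0.015, -0.005, 0, 0, 0], [0, 0, -0.049, -0.015, 0, 0, 0], [0, 0, -0.103, -0.021, 0, 0, 0], [0, 0, -0.174, -0.016, 0, 0, 0], [0, 0, -0.243, 0.005, 0, 0, 0], [0, 0, -0.305, 0.04, 0, 0, 0], [0, 0, -0.358, 0.089, 0, 0, 0], [0, 0, -0.398, 0.148, 0, 0, 0], [0, 0, -0.425, 0.215, 0, 0, 0], [0, 0, -0.435, 0.286, 0, 0, 0], [0, 0, -0.43, 0.357, 0, 0, 0], [0, 0, -0.409, 0.426, 0, 0, 0], [0, 0, -0.374, 0.488, 0, 0, 0], [0, 0, -0.325, 0.54, 0, 0, 0], [0, 0, -0.266, 0.581, 0, 0, 0], [0, 0, -0.199, 0.607, 0, 0, 0], [0, 0, -0.129, 0.618, 0, 0, 0], [0, 0, -0.057, 0.613, 0, 0, 0], [0, 0, 0.011, 0.592, 0, 0, 0], [0, 0, 0.074, 0.556, 0, 0, 0]]
a end 3.7748
```

View pics/chk.png

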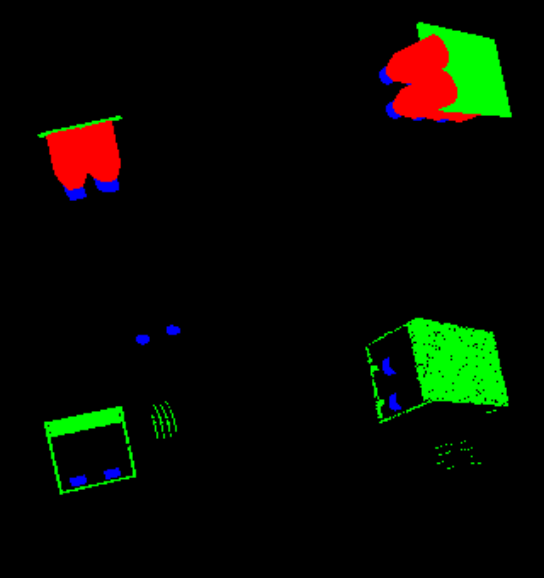

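send_rows(
  targets=[
    [0, 0, -0.015, -0.005, 0, 0, 0],
    [0, 0, -0.049, -0.015, 0, 0, 0],
    [0, 0, -0.103, -0.021, 0, 0, 0],
    [0, 0, -0.174, -0.016, 0, 0, 0],
    [0, 0, -0.243, 0.005, 0, 0, 0],
    [0, 0, -0.305, 0.04, 0, 0, 0],
    [0, 0, -0.358, 0.089, 0, 0, 0],
    [0, 0, -0.398, 0.148, 0, 0, 0],
    [0, 0, -0.425, 0.215, 0, 0, 0],
    [0, 0, -0.435, 0.286, 0, 0, 0],
  ],
)

```text
t: 5.35
position: [0.5215, -0.1452, 0.1711]
tcp_rot: [0.26, -3.13, -0.007]
contact_force: [1.5, 12.7, 2.5]
gripper_width: 0.291
grasp_force: 60.2
```

Run:
```python
from h import *
from fit import best,axes
x,y,yaw,_,_=best.x;A=np.array(axes(yaw)); s=manip.observe(); print('t',s['t'],'rel axle',(A@(s['position']+[0,0,.011]-[x,y,.18])).round(4),'F',(A@s['contact_force']).round(1),s['moment'].round(2),s['grasp_force'])
from rows import rows
st=2*np.pi/28
rows(-.37+.33+7*st,[st]*20)
```

```text
t 5.35 rel axle [-0.0049 -0.0794  0.0021] F [ 3.5 12.3  2.5] [ 1.95 -0.23  0.23] 60.159392952919006
[[0, 0, 0.005, 0.071, 0, 0, 0], [0, 0, 0.026, 0.14, 0, 0, 0], [0, 0, 0.062, 0.202, 0, 0, 0], [0, 0, 0.11, 0.255, 0, 0, 0], [0, 0, 0.169, 0.295, 0, 0, 0], [0, 0, 0.236, 0.322, 0, 0, 0], [0, 0, 0.307, 0.333, 0, 0, 0], [0, 0, 0.378, 0.327, 0, 0, 0], [0, 0, 0.447, 0.306, 0, 0, 0], [0, 0, 0.509, 0.271, 0, 0, 0], [0, 0, 0.562, 0.222, 0, 0, 0], [0, 0, 0.602, 0.163, 0, 0, 0], [0, 0, 0.629, 0.096, 0, 0, 0], [0, 0, 0.639, 0.026, 0, 0, 0], [0, 0, 0.634, -0.046, 0, 0, 0], [0, 0, 0.613, -0.114, 0, 0, 0], [0, 0, 0.578, -0.177, 0, 0, 0], [0, 0, 0.529, -0.229, 0, 0, 0], [0, 0, 0.47, -0.27, 0, 0, 0], [0, 0, 0.403, -0.296, 0, 0, 0]]
a end 6.0188
```

send_rows(
  targets=[
    [0, 0, 0.005, 0.071, 0, 0, 0],
    [0, 0, 0.026, 0.14, 0, 0, 0],
    [0, 0, 0.062, 0.202, 0, 0, 0],
    [0, 0, 0.11, 0.255, 0, 0, 0],
    [0, 0, 0.169, 0.295, 0, 0, 0],
    [0, 0, 0.236, 0.322, 0, 0, 0],
    [0, 0, 0.307, 0.333, 0, 0, 0],
  ],
)

```text
t: 6.05
position: [0.5091, -0.0711, 0.0898]
tcp_rot: [-0.263, 3.13, -0.003]
contact_force: [-1.8, -0.9, 15.1]
gripper_width: 0.284
grasp_force: 61.4
```

```bash
cat > st.py <<'E'
from h import *
from fit import best,axes
x,y,yaw,_,_=best.x;A=np.array(axes(yaw)); s=manip.observe(); p=A@(s['position']+[0,0,.011]-[x,y,.18])
print('t',round(s['t'],3),'rel',p.round(4),'a',np.arctan2(-p[1],p[2]).round(3),'r',np.hypot(*p[1:]).round(4),'F',(A@s['contact_force']).round(1))
E
python3 - <<'E'
import st
from rows import rows
import numpy as np
s=2*np.pi/28
rows(-.37+.33+14*s,[s]*7)
rows(-.37+.33+14*s,[s]*20)
E
```

```text
t 6.05 rel [-0.0051 -0.0043 -0.0792] a 3.087 r 0.0793 F [-1.9 -0.6 15.1]
[[0, 0, 0.071, -0.005, 0, 0, 0], [0, 0, 0.14, -0.026, 0, 0, 0], [0, 0, 0.202, -0.062, 0, 0, 0], [0, 0, 0.255, -0.11, 0, 0, 0], [0, 0, 0.295, -0.169, 0, 0, 0], [0, 0, 0.322, -0.236, 0, 0, 0], [0, 0, 0.333, -0.307, 0, 0, 0]]
a end 4.6724
[[0, 0, 0.071, -0.005, 0, 0, 0], [0, 0, 0.14, -0.026, 0, 0, 0], [0, 0, 0.202, -0.062, 0, 0, 0], [0, 0, 0.255, -0.11, 0, 0, 0], [0, 0, 0.295, -0.169, 0, 0, 0], [0, 0, 0.322, -0.236, 0, 0, 0], [0, 0, 0.333, -0.307, 0, 0, 0], [0, 0, 0.327, -0.378, 0, 0, 0], [0, 0, 0.306, -0.447, 0, 0, 0], [0, 0, 0.271, -0.509, 0, 0, 0], [0, 0, 0.222, -0.562, 0, 0, 0], [0, 0, 0.163, -0.602, 0, 0, 0], [0, 0, 0.096, -0.629, 0, 0, 0], [0, 0, 0.026, -0.639, 0, 0, 0], [0, 0, -0.046, -0.634, 0, 0, 0], [0, 0, -0.114, -0.613, 0, 0, 0], [0, 0, -0.177, -0.578, 0, 0, 0], [0, 0, -0.229, -0.529, 0, 0, 0], [0, 0, -0.27, -0.47, 0, 0, 0], [0, 0, -0.296, -0.403, 0, 0, 0]]
a end 7.5896
```

```bash
python3 -c "
from est import *
snap('s1')"
```

```text
t0 6.05 {'scene': [286.78, 0.42, 261.0, 0.26], 'top': [279.67, 0.44, 237.0, 0.21]} both [283.91   0.84 258.     0.38]
```

send_rows(
  targets=[
    [0, 0, 0.071, -0.005, 0, 0, 0],
    [0, 0, 0.14, -0.026, 0, 0, 0],
    [0, 0, 0.202, -0.062, 0, 0, 0],
    [0, 0, 0.255, -0.11, 0, 0, 0],
    [0, 0, 0.295, -0.169, 0, 0, 0],
    [0, 0, 0.322, -0.236, 0, 0, 0],
    [0, 0, 0.333, -0.307, 0, 0, 0],
    [0, 0, 0.327, -0.378, 0, 0, 0],
    [0, 0, 0.306, -0.447, 0, 0, 0],
    [0, 0, 0.271, -0.509, 0, 0, 0],
    [0, 0, 0.222, -0.562, 0, 0, 0],
    [0, 0, 0.163, -0.602, 0, 0, 0],
    [0, 0, 0.096, -0.629, 0, 0, 0],
    [0, 0, 0.026, -0.639, 0, 0, 0],
  ],
)

```text
t: 7.55
position: [0.5079, -0.0645, 0.2502]
tcp_rot: [-0.262, 3.13, 0.001]
contact_force: [3.4, 1.5, -8.3]
gripper_width: 0.287
grasp_force: 59.6
```

```bash
python3 -c "
import st
from est import *
snap('s2')"
```

```text
t 7.55 rel [-0.0053  0.0025  0.0812] a -0.03 r 0.0812 F [ 3.6  1.  -8.3]
t0 7.55 {'scene': [354.9, 0.28, 81.0, 0.26], 'top': [-1.37, 0.3, 66.0, 0.16]} both [355.43   0.57 294.     0.4 ]
```

```bash
python3 -c "
from rows import rows
import numpy as np
rows(-.04,[2*np.pi/22]*20)"
```

```text
[[0, 0, -0.091, 0.009, 0, 0, 0], [0, 0, -0.175, 0.044, 0, 0, 0], [0, 0, -0.246, 0.101, 0, 0, 0], [0, 0, -0.298, 0.175, 0, 0, 0], [0, 0, -0.327, 0.262, 0, 0, 0], [0, 0, -0.331, 0.353, 0, 0, 0], [0, 0, -0.309, 0.441, 0, 0, 0], [0, 0, -0.263, 0.519, 0, 0, 0], [0, 0, -0.196, 0.582, 0, 0, 0], [0, 0, -0.115, 0.623, 0, 0, 0], [0, 0, -0.026, 0.639, 0, 0, 0], [0, 0, 0.065, 0.63, 0, 0, 0], [0, 0, 0.149, 0.596, 0, 0, 0], [0, 0, 0.22, 0.539, 0, 0, 0], [0, 0, 0.273, 0.464, 0, 0, 0], [0, 0, 0.302, 0.378, 0, 0, 0], [0, 0, 0.306, 0.287, 0, 0, 0], [0, 0, 0.283, 0.199, 0, 0, 0], [0, 0, 0.237, 0.12, 0, 0, 0], [0, 0, 0.171, 0.058, 0, 0, 0]]
a end 5.672
```

send_rows(
  targets=[
    [0, 0, -0.091, 0.009, 0, 0, 0],
    [0, 0, -0.175, 0.044, 0, 0, 0],
    [0, 0, -0.246, 0.101, 0, 0, 0],
    [0, 0, -0.298, 0.175, 0, 0, 0],
    [0, 0, -0.327, 0.262, 0, 0, 0],
    [0, 0, -0.331, 0.353, 0, 0, 0],
    [0, 0, -0.309, 0.441, 0, 0, 0],
    [0, 0, -0.263, 0.519, 0, 0, 0],
    [0, 0, -0.196, 0.582, 0, 0, 0],
    [0, 0, -0.115, 0.623, 0, 0, 0],
    [0, 0, -0.026, 0.639, 0, 0, 0],
  ],
)

```text
t: 8.75
position: [0.5089, -0.0696, 0.0897]
tcp_rot: [-0.262, 3.13, -0.0]
contact_force: [-2.1, -0.4, 15.6]
gripper_width: 0.282
grasp_force: 62.2
```

```bash
python3 -c "
import st
from est import *
snap('s3',('top',))"
```

```text
t 8.75 rel [-0.0051 -0.0027 -0.0793] a 3.107 r 0.0793 F [-2.1 -0.1 15.6]
t0 8.75 {'top': [70.68, 0.42, 108.0, 0.29]} both [ 70.68   0.42 108.     0.29]
```

send_rows(
  targets=[
    [0, 0, 0.091, -0.009, 0, 0, 0],
    [0, 0, 0.175, -0.044, 0, 0, 0],
    [0, 0, 0.246, -0.101, 0, 0, 0],
    [0, 0, 0.298, -0.175, 0, 0, 0],
    [0, 0, 0.327, -0.262, 0, 0, 0],
    [0, 0, 0.331, -0.353, 0, 0, 0],
    [0, 0, 0.309, -0.441, 0, 0, 0],
    [0, 0, 0.263, -0.519, 0, 0, 0],
    [0, 0, 0.196, -0.582, 0, 0, 0],
    [0, 0, 0.115, -0.623, 0, 0, 0],
    [0, 0, 0.026, -0.639, 0, 0, 0],
  ],
)

```text
t: 9.9
position: [0.5077, -0.0636, 0.2502]
tcp_rot: [-0.263, 3.13, 0.002]
contact_force: [4.1, 2.2, -13.0]
gripper_width: 0.287
grasp_force: 59.9
```

```bash
python3 -c "
import st
from est import *
snap('s4')"
```

```text
t 9.9 rel [-0.0053  0.0033  0.0812] a -0.041 r 0.0813 F [  4.4   1.5 -13. ]
t0 9.9 {'scene': [157.58, 1.67, 132.0, 1.52], 'top': [166.44, 1.57, 192.0, 0.79]} both [158.64   2.87 132.     1.87]
```

```bash
cat > sim.py <<'E'
import numpy as np, json
from scipy.optimize import least_squares
# crank log: (t_end, crank speed) segments
seg=json.load(open('seg.json')); obs=json.load(open('obs.json'))
def run(f,J,a0,seg=seg,w0=0.,t0=4.25,dt=.005):
    T=[t0];TH=[a0];W=[w0]; t=t0;th=a0;w=w0
    for te,wc in seg:
        while t<te-1e-9:
            s=wc-w; tq=.09*s+.012*np.tanh(s/.02)-.01*w
            if abs(w)<1e-3 and abs(tq)<f: w=0
            else:
                dw=(tq-f*np.sign(w if abs(w)>1e-3 else tq))/J*dt
                w=w+dw
            th+=w*dt;t+=dt; T.append(t);TH.append(th);W.append(w)
    return np.array(T),np.array(TH),np.array(W)
def res(p):
    T,TH,W=run(*p); return np.r_[[ (np.interp(t,T,TH)-np.deg2rad(a))/.06 for t,a in obs],(p[1]-.05)/.007]
def fit(): return least_squares(res,[.11,.05,np.deg2rad(226)],diff_step=.01)
E
cat > seg.json <<'E'
[[4.35,0],[4.45,0.5],[4.55,1.1],[4.65,1.7],[6.05,2.244],[6.15,0],[7.55,2.244],[7.65,0],[8.75,2.856],[8.8,0],[9.9,2.856]]
E
echo '[[4.25,226],[6.05,284],[7.55,356],[8.75,431],[9.9,520]]' > obs.json
python3 - <<'E'
from sim import *
r=fit(); print(r.x,r.fun.round(2)); T,TH,W=run(*r.x); print(W[::40].round(2),W[-1])
f=r.x[0]; print('wc for 1.57:',((1.57*.1+f-.012)/.09))
E
```

```text
[0.11582275 0.048404   3.97031855] [ 0.43 -0.17 -0.53 -0.18  0.45 -0.23]
[0.   0.   0.09 0.39 0.59 0.73 0.81 0.87 0.91 0.93 0.61 0.73 0.82 0.87
 0.91 0.93 0.95 0.54 0.88 1.1  1.25 1.34 1.41 1.2  1.31 1.39 1.44 1.47
 1.49] 1.4946424915055687
wc for 1.57: 2.898030574948074
```

send_rows(
  targets=[
    [0, 0, -0.091, 0.009, 0, 0, 0],
    [0, 0, -0.175, 0.044, 0, 0, 0],
    [0, 0, -0.246, 0.101, 0, 0, 0],
    [0, 0, -0.298, 0.175, 0, 0, 0],
    [0, 0, -0.327, 0.262, 0, 0, 0],
    [0, 0, -0.331, 0.353, 0, 0, 0],
    [0, 0, -0.309, 0.441, 0, 0, 0],
    [0, 0, -0.263, 0.519, 0, 0, 0],
    [0, 0, -0.196, 0.582, 0, 0, 0],
    [0, 0, -0.115, 0.623, 0, 0, 0],
    [0, 0, -0.026, 0.639, 0, 0, 0],
  ],
)

```text
t: 11.1
position: [0.5088, -0.0691, 0.0897]
tcp_rot: [-0.262, 3.13, 0.0]
contact_force: [-1.8, -0.7, 16.9]
gripper_width: 0.284
grasp_force: 63.0
```

send_rows(
  targets=[
    [0, 0, 0.091, -0.009, 0, 0, 0],
    [0, 0, 0.175, -0.044, 0, 0, 0],
    [0, 0, 0.246, -0.101, 0, 0, 0],
    [0, 0, 0.298, -0.175, 0, 0, 0],
    [0, 0, 0.327, -0.262, 0, 0, 0],
    [0, 0, 0.331, -0.353, 0, 0, 0],
    [0, 0, 0.309, -0.441, 0, 0, 0],
    [0, 0, 0.263, -0.519, 0, 0, 0],
    [0, 0, 0.196, -0.582, 0, 0, 0],
    [0, 0, 0.115, -0.623, 0, 0, 0],
    [0, 0, 0.026, -0.639, 0, 0, 0],
  ],
)

```text
t: 12.2
position: [0.5077, -0.0631, 0.2502]
tcp_rot: [-0.263, 3.13, 0.002]
contact_force: [4.0, 1.7, -11.8]
gripper_width: 0.286
grasp_force: 60.3
```

```bash
python3 -c "
import st
from est import *
snap('s5',('top',))"
```

```text
t 12.2 rel [-0.0053  0.0038  0.0812] a -0.047 r 0.0813 F [  4.2   1.1 -11.8]
t0 12.2 {'top': [337.47, 0.23, 231.0, 0.2]} both [3.3747e+02 2.3000e-01 2.3100e+02 2.0000e-01]
```

Run:
```python
import json
s=json.load(open('seg.json'))+[[10.0,0],[12.2,2.856]]; json.dump(s,open('seg.json','w'))
o=json.load(open('obs.json'))+[[12.2,697.5]]; json.dump(o,open('obs.json','w'))
from sim import *
r=fit(); print(r.x,r.fun.round(2)); T,TH,W=run(*r.x); print(W[::40].round(2),W[-1],np.rad2deg(TH[-1]))
f=r.x[0]; print('wc for 1.57:',((1.57*.1+f-.012)/.09))
from est import *
d=np.load('pics/s5.npz')['top']; print([round(float(estimate({'top':d})[0]),1)])
cv2.imwrite('pics/s5.png',cv2.resize(d[100:260,220:360,::-1],None,fx=3,fy=3,interpolation=cv2.INTER_CUBIC))
from rows import rows
rows(-.04,[2*np.pi/21]*21)
```

```text
[0.1182856  0.04491998 3.99005717] [ 0.76  0.19 -0.73 -0.67 -0.41  0.86 -0.73]
[0.   0.   0.09 0.41 0.6  0.73 0.81 0.86 0.9  0.92 0.57 0.71 0.8  0.86
 0.89 0.92 0.93 0.49 0.86 1.09 1.24 1.34 1.4  1.17 1.29 1.37 1.42 1.45
 1.47 0.98 1.17 1.29 1.37 1.42 1.45 1.47 1.48 1.49 1.5  1.5 ] 1.5032644559959494 700.4465617325843
wc for 1.57: 2.9253955863073124
[337.5]
[[0, 0, -0.095, 0.01, 0, 0, 0], [0, 0, -0.182, 0.048, 0, 0, 0], [0, 0, -0.255, 0.11, 0, 0, 0], [0, 0, -0.306, 0.191, 0, 0, 0], [0, 0, -0.331, 0.283, 0, 0, 0], [0, 0, -0.327, 0.378, 0, 0, 0], [0, 0, -0.296, 0.469, 0, 0, 0], [0, 0, -0.24, 0.545, 0, 0, 0], [0, 0, -0.163, 0.602, 0, 0, 0], [0, 0, -0.073, 0.634, 0, 0, 0], [0, 0, 0.022, 0.638, 0, 0, 0], [0, 0, 0.114, 0.613, 0, 0, 0], [0, 0, 0.195, 0.563, 0, 0, 0], [0, 0, 0.258, 0.491, 0, 0, 0], [0, 0, 0.296, 0.403, 0, 0, 0], [0, 0, 0.307, 0.309, 0, 0, 0], [0, 0, 0.29, 0.215, 0, 0, 0], [0, 0, 0.245, 0.13, 0, 0, 0], [0, 0, 0.178, 0.063, 0, 0, 0], [0, 0, 0.094, 0.018, 0, 0, 0], [0, 0, -0.0, -0.0, 0, 0, 0]]
a end 6.2432
```

View pics/s5.png

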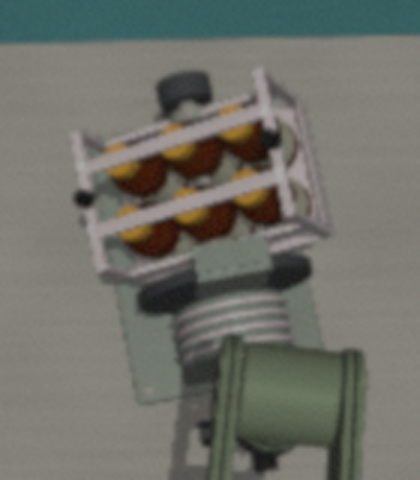

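```bash
python3 -c "
from rows import rows
a=-.04
for i in range(5): a=rows(a,[.2925]*20)"
```

```text
[[0, 0, -0.093, 0.01, 0, 0, 0], [0, 0, -0.179, 0.046, 0, 0, 0], [0, 0, -0.251, 0.106, 0, 0, 0], [0, 0, -0.302, 0.183, 0, 0, 0], [0, 0, -0.329, 0.272, 0, 0, 0], [0, 0, -0.329, 0.366, 0, 0, 0], [0, 0, -0.303, 0.455, 0, 0, 0], [0, 0, -0.251, 0.533, 0, 0, 0], [0, 0, -0.18, 0.593, 0, 0, 0], [0, 0, -0.094, 0.629, 0, 0, 0], [0, 0, -0.001, 0.64, 0, 0, 0], [0, 0, 0.09, 0.623, 0, 0, 0], [0, 0, 0.173, 0.58, 0, 0, 0], [0, 0, 0.241, 0.515, 0, 0, 0], [0, 0, 0.286, 0.434, 0, 0, 0], [0, 0, 0.306, 0.343, 0, 0, 0], [0, 0, 0.299, 0.25, 0, 0, 0], [0, 0, 0.266, 0.163, 0, 0, 0], [0, 0, 0.209, 0.089, 0, 0, 0], [0, 0, 0.133, 0.035, 0, 0, 0]]
a end 5.81
[[0, 0, -0.088, -0.03, 0, 0, 0], [0, 0, -0.182, -0.033, 0, 0, 0], [0, 0, -0.272, -0.009, 0, 0, 0], [0, 0, -0.351, 0.039, 0, 0, 0], [0, 0, -0.413, 0.109, 0, 0, 0], [0, 0, -0.453, 0.194, 0, 0, 0], [0, 0, -0.466, 0.286, 0, 0, 0], [0, 0, -0.452, 0.378, 0, 0, 0], [0, 0, -0.412, 0.462, 0, 0, 0], [0, 0, -0.349, 0.532, 0, 0, 0], [0, 0, -0.27, 0.58, 0, 0, 0], [0, 0, -0.179, 0.603, 0, 0, 0], [0, 0, -0.086, 0.599, 0, 0, 0], [0, 0, 0.002, 0.569, 0, 0, 0], [0, 0, 0.078, 0
[... 1445 characters left out ...]
, 0, 0.002, 0.138, 0, 0, 0]]
a end 23.36
[[0, 0, 0.005, -0.093, 0, 0, 0], [0, 0, -0.017, -0.184, 0, 0, 0], [0, 0, -0.064, -0.264, 0, 0, 0], [0, 0, -0.132, -0.328, 0, 0, 0], [0, 0, -0.216, -0.369, 0, 0, 0], [0, 0, -0.308, -0.384, 0, 0, 0], [0, 0, -0.4, -0.372, 0, 0, 0], [0, 0, -0.485, -0.334, 0, 0, 0], [0, 0, -0.556, -0.273, 0, 0, 0], [0, 0, -0.606, -0.194, 0, 0, 0], [0, 0, -0.631, -0.104, 0, 0, 0], [0, 0, -0.629, -0.011, 0, 0, 0], [0, 0, -0.6, 0.078, 0, 0, 0], [0, 0, -0.547, 0.154, 0, 0, 0], [0, 0, -0.474, 0.212, 0, 0, 0], [0, 0, -0.388, 0.247, 0, 0, 0], [0, 0, -0.295, 0.255, 0, 0, 0], [0, 0, -0.204, 0.236, 0, 0, 0], [0, 0, -0.122, 0.192, 0, 0, 0], [0, 0, -0.056, 0.126, 0, 0, 0]]
a end 29.21
```

send_rows(
  targets=[
    [0, 0, -0.093, 0.01, 0, 0, 0],
    [0, 0, -0.179, 0.046, 0, 0, 0],
    [0, 0, -0.251, 0.106, 0, 0, 0],
    [0, 0, -0.302, 0.183, 0, 0, 0],
    [0, 0, -0.329, 0.272, 0, 0, 0],
    [0, 0, -0.329, 0.366, 0, 0, 0],
    [0, 0, -0.303, 0.455, 0, 0, 0],
    [0, 0, -0.251, 0.533, 0, 0, 0],
    [0, 0, -0.18, 0.593, 0, 0, 0],
    [0, 0, -0.094, 0.629, 0, 0, 0],
    [0, 0, -0.001, 0.64, 0, 0, 0],
    [0, 0, 0.09, 0.623, 0, 0, 0],
    [0, 0, 0.173, 0.58, 0, 0, 0],
    [0, 0, 0.241, 0.515, 0, 0, 0],
    [0, 0, 0.286, 0.434, 0, 0, 0],
    [0, 0, 0.306, 0.343, 0, 0, 0],
    [0, 0, 0.299, 0.25, 0, 0, 0],
    [0, 0, 0.266, 0.163, 0, 0, 0],
    [0, 0, 0.209, 0.089, 0, 0, 0],
    [0, 0, 0.133, 0.035, 0, 0, 0],
  ],
)

```text
t: 14.25
position: [0.5021, -0.0302, 0.2415]
tcp_rot: [-0.264, 3.13, 0.001]
contact_force: [4.2, -2.4, -10.7]
gripper_width: 0.28
grasp_force: 60.4
```

send_rows(
  targets=[
    [0, 0, -0.088, -0.03, 0, 0, 0],
    [0, 0, -0.182, -0.033, 0, 0, 0],
    [0, 0, -0.272, -0.009, 0, 0, 0],
    [0, 0, -0.351, 0.039, 0, 0, 0],
    [0, 0, -0.413, 0.109, 0, 0, 0],
    [0, 0, -0.453, 0.194, 0, 0, 0],
    [0, 0, -0.466, 0.286, 0, 0, 0],
    [0, 0, -0.452, 0.378, 0, 0, 0],
    [0, 0, -0.412, 0.462, 0, 0, 0],
    [0, 0, -0.349, 0.532, 0, 0, 0],
    [0, 0, -0.27, 0.58, 0, 0, 0],
    [0, 0, -0.179, 0.603, 0, 0, 0],
    [0, 0, -0.086, 0.599, 0, 0, 0],
    [0, 0, 0.002, 0.569, 0, 0, 0],
    [0, 0, 0.078, 0.514, 0, 0, 0],
    [0, 0, 0.134, 0.44, 0, 0, 0],
    [0, 0, 0.167, 0.353, 0, 0, 0],
    [0, 0, 0.173, 0.259, 0, 0, 0],
    [0, 0, 0.152, 0.169, 0, 0, 0],
    [0, 0, 0.106, 0.088, 0, 0, 0],
  ],
)

```text
t: 16.25
position: [0.4976, -0.0039, 0.2195]
tcp_rot: [-0.264, 3.13, 0.001]
contact_force: [4.3, -5.2, -6.8]
gripper_width: 0.283
grasp_force: 60.8
```

```bash
python3 st.py
```

```text
t 16.25 rel [-0.0056  0.0639  0.0505] a -0.902 r 0.0814 F [ 3.4 -5.9 -6.8]
```

send_rows(
  targets=[
    [0, 0, -0.068, -0.064, 0, 0, 0],
    [0, 0, -0.151, -0.106, 0, 0, 0],
    [0, 0, -0.243, -0.123, 0, 0, 0],
    [0, 0, -0.335, -0.112, 0, 0, 0],
    [0, 0, -0.421, -0.074, 0, 0, 0],
    [0, 0, -0.492, -0.014, 0, 0, 0],
    [0, 0, -0.543, 0.064, 0, 0, 0],
    [0, 0, -0.569, 0.154, 0, 0, 0],
    [0, 0, -0.568, 0.247, 0, 0, 0],
    [0, 0, -0.54, 0.336, 0, 0, 0],
    [0, 0, -0.488, 0.413, 0, 0, 0],
    [0, 0, -0.416, 0.472, 0, 0, 0],
    [0, 0, -0.33, 0.508, 0, 0, 0],
    [0, 0, -0.237, 0.517, 0, 0, 0],
    [0, 0, -0.145, 0.499, 0, 0, 0],
    [0, 0, -0.063, 0.455, 0, 0, 0],
    [0, 0, 0.004, 0.39, 0, 0, 0],
    [0, 0, 0.048, 0.308, 0, 0, 0],
    [0, 0, 0.067, 0.217, 0, 0, 0],
    [0, 0, 0.06, 0.124, 0, 0, 0],
  ],
)

```text
t: 18.25
position: [0.4952, 0.0108, 0.1883]
tcp_rot: [-0.264, 3.13, -0.001]
contact_force: [4.3, -6.9, -3.2]
gripper_width: 0.279
grasp_force: 61.2
```

send_rows(
  targets=[
    [0, 0, -0.034, -0.087, 0, 0, 0],
    [0, 0, -0.092, -0.16, 0, 0, 0],
    [0, 0, -0.169, -0.213, 0, 0, 0],
    [0, 0, -0.257, -0.242, 0, 0, 0],
    [0, 0, -0.351, -0.244, 0, 0, 0],
    [0, 0, -0.441, -0.219, 0, 0, 0],
    [0, 0, -0.52, -0.17, 0, 0, 0],
    [0, 0, -0.581, -0.099, 0, 0, 0],
    [0, 0, -0.619, -0.014, 0, 0, 0],
    [0, 0, -0.631, 0.078, 0, 0, 0],
    [0, 0, -0.617, 0.17, 0, 0, 0],
    [0, 0, -0.576, 0.254, 0, 0, 0],
    [0, 0, -0.512, 0.322, 0, 0, 0],
    [0, 0, -0.432, 0.37, 0, 0, 0],
    [0, 0, -0.341, 0.392, 0, 0, 0],
    [0, 0, -0.248, 0.387, 0, 0, 0],
    [0, 0, -0.161, 0.355, 0, 0, 0],
    [0, 0, -0.086, 0.3, 0, 0, 0],
    [0, 0, -0.03, 0.225, 0, 0, 0],
    [0, 0, 0.002, 0.138, 0, 0, 0],
  ],
)

```text
t: 20.25
position: [0.4951, 0.0113, 0.1537]
tcp_rot: [-0.264, 3.13, -0.002]
contact_force: [3.3, -7.6, -0.4]
gripper_width: 0.287
grasp_force: 61.7
```

send_rows(
  targets=[
    [0, 0, 0.005, -0.093, 0, 0, 0],
    [0, 0, -0.017, -0.184, 0, 0, 0],
    [0, 0, -0.064, -0.264, 0, 0, 0],
    [0, 0, -0.132, -0.328, 0, 0, 0],
    [0, 0, -0.216, -0.369, 0, 0, 0],
    [0, 0, -0.308, -0.384, 0, 0, 0],
    [0, 0, -0.4, -0.372, 0, 0, 0],
    [0, 0, -0.485, -0.334, 0, 0, 0],
    [0, 0, -0.556, -0.273, 0, 0, 0],
    [0, 0, -0.606, -0.194, 0, 0, 0],
    [0, 0, -0.631, -0.104, 0, 0, 0],
    [0, 0, -0.629, -0.011, 0, 0, 0],
    [0, 0, -0.6, 0.078, 0, 0, 0],
    [0, 0, -0.547, 0.154, 0, 0, 0],
    [0, 0, -0.474, 0.212, 0, 0, 0],
    [0, 0, -0.388, 0.247, 0, 0, 0],
    [0, 0, -0.295, 0.255, 0, 0, 0],
    [0, 0, -0.204, 0.236, 0, 0, 0],
    [0, 0, -0.122, 0.192, 0, 0, 0],
    [0, 0, -0.056, 0.126, 0, 0, 0],
  ],
)

```text
t: 22.25
position: [0.4975, -0.0027, 0.122]
tcp_rot: [-0.264, 3.13, -0.002]
contact_force: [1.8, -9.5, 5.7]
gripper_width: 0.287
grasp_force: 62.3
```

```bash
python3 -c "
import st,json
from est import *
snap('s6')
s=json.load(open('seg.json'))+[[12.25,0],[22.25,2.925]]; json.dump(s,open('seg.json','w'))
import sim
r=sim.fit(); T,TH,W=sim.run(*r.x); print(r.x,np.rad2deg(TH[-1]),np.rad2deg(TH[-1])%360,W[-1])
for f in np.arange(.1,.145,.01):
  T,TH,W=sim.run(f,r.x[1],r.x[2]);print(f,np.rad2deg(TH[-1]-np.interp(12.2,T,TH)),W[-1])
"
```

```text
t 22.25 rel [-0.0055  0.0651 -0.047 ] a -2.196 r 0.0803 F [ 0.2 -9.6  5.7]
t0 22.25 {'scene': [139.16, 1.65, 165.0, 0.67], 'top': [149.1, 0.92, 123.0, 0.58]} both [148.58   2.52 123.     2.16]
[0.1182856  0.04491998 3.99005717] 1594.3644934860602 154.36449348606016 1.5696439722545292
0.1 999.2105619803116 1.7524999999311097
0.11 941.6283036439361 1.6524999999311099
0.12 884.0460453243361 1.55249999993111
0.13 826.4637870065917 1.45249999993111
0.13999999999999999 768.8815286888541 1.35249999993111
```

```bash
cat > plan.py <<'E'
from sim import run
import numpy as np
from rows import rows
def sim(deg,w0,t,hold,steps,f=.1195,J=.046):
    seg=[[t+hold,0]]; 
    for s in steps: seg.append([seg[-1][0]+.1,s*10])
    seg.append([seg[-1][0]+1,0])
    T,TH,W=run(f,J,np.deg2rad(deg),seg,w0,t); return np.rad2deg(TH[-1])
E
python3 - <<'E'
from plan import *
for k in range(14,24):
    s=[.2]+[.2925]*k+[.2,.1,.05]; print(k,[round(sim(146,1.557,22.25,.1,s,f),1) for f in(.11,.1195,.13)],sum(s)+29.21)
E
```

```text
14 [np.float64(300.1), np.float64(291.1), np.float64(281.5)] 33.855000000000004
15 [np.float64(309.5), np.float64(300.0), np.float64(289.8)] 34.1475
16 [np.float64(318.9), np.float64(308.9), np.float64(298.1)] 34.44
17 [np.float64(328.4), np.float64(317.7), np.float64(306.4)] 34.7325
18 [np.float64(337.8), np.float64(326.6), np.float64(314.7)] 35.025
19 [np.float64(347.2), np.float64(335.5), np.float64(323.0)] 35.3175
20 [np.float64(356.7), np.float64(344.5), np.float64(331.3)] 35.61
21 [np.float64(366.1), np.float64(353.4), np.float64(339.6)] 35.9025
22 [np.float64(375.6), np.float64(362.3), np.float64(347.9)] 36.195
23 [np.float64(385.1), np.float64(371.2), np.float64(356.2)] 36.4875
```

```bash
python3 -c "
from rows import rows
a=rows(29.21,[.2]+[.2925]*19)
a=rows(a,[.2925,.2,.1,.05]+[0]*3)"
```

```text
[[0, 0, 0.033, -0.055, 0, 0, 0], [0, 0, 0.059, -0.144, 0, 0, 0], [0, 0, 0.059, -0.238, 0, 0, 0], [0, 0, 0.032, -0.327, 0, 0, 0], [0, 0, -0.02, -0.404, 0, 0, 0], [0, 0, -0.092, -0.464, 0, 0, 0], [0, 0, -0.178, -0.5, 0, 0, 0], [0, 0, -0.271, -0.51, 0, 0, 0], [0, 0, -0.363, -0.492, 0, 0, 0], [0, 0, -0.445, -0.449, 0, 0, 0], [0, 0, -0.512, -0.384, 0, 0, 0], [0, 0, -0.557, -0.302, 0, 0, 0], [0, 0, -0.577, -0.211, 0, 0, 0], [0, 0, -0.569, -0.118, 0, 0, 0], [0, 0, -0.536, -0.031, 0, 0, 0], [0, 0, -0.478, 0.042, 0, 0, 0], [0, 0, -0.402, 0.096, 0, 0, 0], [0, 0, -0.313, 0.125, 0, 0, 0], [0, 0, -0.22, 0.128, 0, 0, 0], [0, 0, -0.13, 0.104, 0, 0, 0]]
a end 34.9675
[[0, 0, 0.079, -0.049, 0, 0, 0], [0, 0, 0.124, -0.095, 0, 0, 0], [0, 0, 0.142, -0.121, 0, 0, 0], [0, 0, 0.15, -0.135, 0, 0, 0], [0, 0, 0.15, -0.135, 0, 0, 0], [0, 0, 0.15, -0.135, 0, 0, 0], [0, 0, 0.15, -0.135, 0, 0, 0]]
a end 35.61
```

send_rows(
  targets=[
    [0, 0, 0.033, -0.055, 0, 0, 0],
    [0, 0, 0.059, -0.144, 0, 0, 0],
    [0, 0, 0.059, -0.238, 0, 0, 0],
    [0, 0, 0.032, -0.327, 0, 0, 0],
    [0, 0, -0.02, -0.404, 0, 0, 0],
    [0, 0, -0.092, -0.464, 0, 0, 0],
    [0, 0, -0.178, -0.5, 0, 0, 0],
    [0, 0, -0.271, -0.51, 0, 0, 0],
    [0, 0, -0.363, -0.492, 0, 0, 0],
    [0, 0, -0.445, -0.449, 0, 0, 0],
    [0, 0, -0.512, -0.384, 0, 0, 0],
    [0, 0, -0.557, -0.302, 0, 0, 0],
    [0, 0, -0.577, -0.211, 0, 0, 0],
    [0, 0, -0.569, -0.118, 0, 0, 0],
    [0, 0, -0.536, -0.031, 0, 0, 0],
    [0, 0, -0.478, 0.042, 0, 0, 0],
    [0, 0, -0.402, 0.096, 0, 0, 0],
    [0, 0, -0.313, 0.125, 0, 0, 0],
    [0, 0, -0.22, 0.128, 0, 0, 0],
    [0, 0, -0.13, 0.104, 0, 0, 0],
  ],
)

```text
t: 24.35
position: [0.503, -0.035, 0.096]
tcp_rot: [-0.263, 3.13, -0.002]
contact_force: [-1.0, -7.9, 16.2]
gripper_width: 0.283
grasp_force: 63.4
```

send_rows(
  targets=[
    [0, 0, 0.079, -0.049, 0, 0, 0],
    [0, 0, 0.124, -0.095, 0, 0, 0],
    [0, 0, 0.142, -0.121, 0, 0, 0],
    [0, 0, 0.15, -0.135, 0, 0, 0],
    [0, 0, 0.15, -0.135, 0, 0, 0],
    [0, 0, 0.15, -0.135, 0, 0, 0],
    [0, 0, 0.15, -0.135, 0, 0, 0],
  ],
)

```text
t: 25.05
position: [0.4967, 0.0013, 0.1286]
tcp_rot: [0.261, -3.13, -0.001]
contact_force: [1.9, 1.8, -1.6]
gripper_width: 0.285
grasp_force: 61.6
```

```bash
python3 -c "
import st
from est import *
i=snap('s7')
b=np.hstack([cv2.resize(i['top'][100:240,220:360,::-1],None,fx=2.8,fy=2.8,interpolation=cv2.INTER_CUBIC),cv2.resize(i['scene'][130:270,190:330,::-1],None,fx=2.8,fy=2.8,interpolation=cv2.INTER_CUBIC)])
cv2.imwrite('pics/s7.png',cv2.convertScaleAbs(b,alpha=1.4))"
```

```text
t 25.05 rel [-0.0056  0.0692 -0.0404] a -2.099 r 0.0802 F [ 2.1  1.4 -1.6]
t0 25.05 {'scene': [333.11, 0.34, 66.0, 0.29], 'top': [334.55, 0.23, 225.0, 0.2]} both [333.23   0.57  66.     0.41]
```

View pics/s7.png

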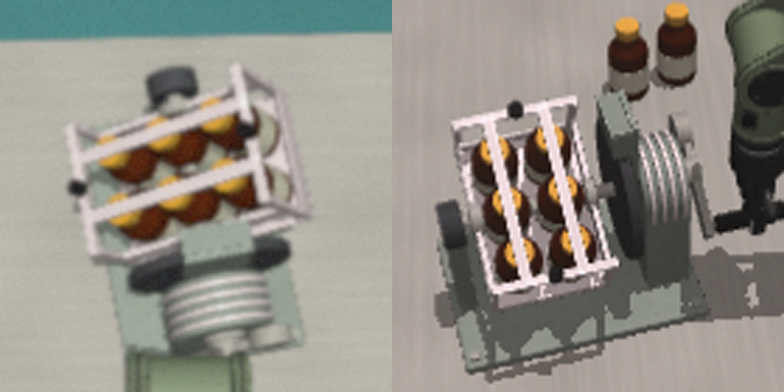

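```bash
cat > caps.py <<'E'
from est import *
def tilt(top,sc):
    P=np.array([A@(tri([ray(t,Kc['top']),ray(s,Kc['scene'])])-O) for t,s in zip(top,sc)])
    d=P.reshape(2,3,3); v=(d[:,0]-d[:,2]).mean(0); print(P.round(3).tolist()); m=P.mean(0)
    print('tilt from rows',np.rad2deg(np.arctan2(v[2],v[1])),'from centre',np.rad2deg(np.arctan2(-m[1],m[2])))
if __name__=='__main__':
    top=[(115,152),(163,132),(213,115),(122,212),(175,192),(228,177)]; sc=[(518,250),(505,200),(495,150),(575,243),(563,190),(552,138)]
    tilt([(220+a/2.8,100+b/2.8) for a,b in top],[(190+(a-392)/2.8,130+b/2.8) for a,b in sc])
    from plan import *
    for f in(.11,.1195,.125): print(f,[round(sim(0,0,0,0,[.12,.2]+[.25]*k+[.15,.05],f),1) for k in range(1,9)])
E
python3 caps.py
```

```text
[[0.031, 0.085, 0.017], [0.033, 0.026, 0.052], [0.031, -0.032, 0.086], [-0.043, 0.09, 0.012], [-0.042, 0.026, 0.049], [-0.045, -0.035, 0.085]]
tilt from rows -30.3211131051784 from centre -27.93022560539251
0.11 [np.float64(6.6), np.float64(11.4), np.float64(16.7), np.float64(22.5), np.float64(28.6), np.float64(35.0), np.float64(41.6), np.float64(48.3)]
0.1195 [np.float64(5.3), np.float64(9.7), np.float64(14.4), np.float64(19.7), np.float64(25.2), np.float64(31.0), np.float64(37.1), np.float64(43.2)]
0.125 [np.float64(4.8), np.float64(8.8), np.float64(13.4), np.float64(18.4), np.float64(23.6), np.float64(29.1), np.float64(34.8), np.float64(40.7)]
```

```bash
python3 -c "
from rows import rows
rows(35.61,[.12,.2]+[.25]*6+[.15,.05])"
```

```text
[[0, 0, 0.017, -0.034, 0, 0, 0], [0, 0, 0.036, -0.095, 0, 0, 0], [0, 0, 0.042, -0.175, 0, 0, 0], [0, 0, 0.028, -0.254, 0, 0, 0], [0, 0, -0.005, -0.326, 0, 0, 0], [0, 0, -0.055, -0.388, 0, 0, 0], [0, 0, -0.119, -0.436, 0, 0, 0], [0, 0, -0.193, -0.467, 0, 0, 0], [0, 0, -0.24, -0.476, 0, 0, 0], [0, 0, -0.256, -0.478, 0, 0, 0]]
a end 37.63
```

send_rows(
  targets=[
    [0, 0, 0.017, -0.034, 0, 0, 0],
    [0, 0, 0.036, -0.095, 0, 0, 0],
    [0, 0, 0.042, -0.175, 0, 0, 0],
    [0, 0, 0.028, -0.254, 0, 0, 0],
    [0, 0, -0.005, -0.326, 0, 0, 0],
    [0, 0, -0.055, -0.388, 0, 0, 0],
    [0, 0, -0.119, -0.436, 0, 0, 0],
    [0, 0, -0.193, -0.467, 0, 0, 0],
    [0, 0, -0.24, -0.476, 0, 0, 0],
    [0, 0, -0.256, -0.478, 0, 0, 0],
    [0, 0, -0.256, -0.478, 0, 0, 0],
    [0, 0, -0.256, -0.478, 0, 0, 0],
    [0, 0, -0.256, -0.478, 0, 0, 0],
    [0, 0, -0.256, -0.478, 0, 0, 0],
  ],
)

```text
t: 26.55
position: [0.5074, -0.0613, 0.2497]
tcp_rot: [-0.262, 3.13, 0.0]
contact_force: [0.0, 0.6, 6.0]
gripper_width: 0.286
grasp_force: 62.1
```

```bash
python3 -c "
import st
from est import *
i=snap('s8')
b=np.hstack([cv2.resize(i['top'][100:240,220:360,::-1],None,fx=2.8,fy=2.8,interpolation=cv2.INTER_CUBIC),cv2.resize(i['scene'][130:270,190:330,::-1],None,fx=2.8,fy=2.8,interpolation=cv2.INTER_CUBIC)])
cv2.imwrite('pics/s8.png',cv2.convertScaleAbs(b,alpha=1.4))"
```

```text
t 26.55 rel [-0.0053  0.0057  0.0807] a -0.07 r 0.0809 F [0.1 0.6 6. ]
t0 26.55 {'scene': [77.41, 0.22, 12.0, 0.21], 'top': [6.35, 0.28, 117.0, 0.2]} both [  7.35   0.48 117.     0.35]
```

View pics/s8.png

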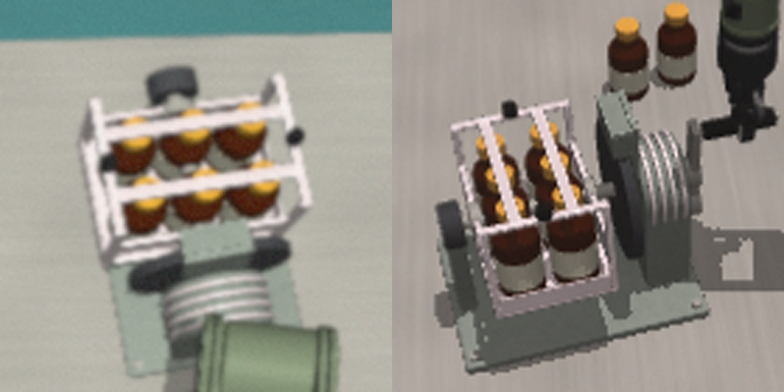

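Run:
```python
from caps import *
top=[(135,132),(190,125),(245,118),(145,192),(202,186),(260,180)]; sc=[(510,208),(500,178),(489,146),(569,195),(554,162),(543,132)]
tilt([(220+a/2.8,100+b/2.8) for a,b in top],[(190+(a-392)/2.8,130+b/2.8) for a,b in sc])
d=np.load('pics/s8.npz')
# orange-pixel fit only: small-angle refine
for c in('scene','top'):
    o,_=classes(d[c]); m=roi(c); n,l,s,ce=cv2.connectedComponentsWithStats((o&m).astype(np.uint8)); print(c,[(ce[i].round(1).tolist(),int(s[i,4])) for i in range(1,n) if s[i,4]>4])
```

```text
[[0.032, 0.059, 0.074], [0.033, -0.006, 0.06], [0.034, -0.074, 0.051], [-0.044, 0.062, 0.078], [-0.043, -0.006, 0.067], [-0.043, -0.076, 0.053]]
tilt from rows 9.863446092523851 from centre 6.14557596058371
scene [([240.8, 177.3], 10), ([247.5, 176.0], 8), ([221.3, 181.2], 10), ([228.3, 179.8], 6), ([251.3, 186.4], 11), ([244.4, 188.1], 11), ([231.8, 190.7], 11), ([224.7, 192.2], 12), ([248.5, 199.6], 13), ([255.4, 198.1], 10), ([235.2, 202.4], 11), ([228.2, 204.3], 13)]
top [([309.8, 145.4], 25), ([289.4, 148.2], 27), ([268.6, 150.9], 28), ([293.6, 160.8], 9), ([271.0, 163.8], 6), ([314.5, 166.5], 27), ([294.3, 169.5], 29), ([273.3, 172.5], 28)]
```

Run:
```python
from caps import *
top=[(268.6,149.5),(289.4,146.8),(309.8,144),(273.3,170),(294.3,167),(314.5,164)]
sc=[(231.7,203.4),(228.2,191.5),(224.8,180.5),(252,198.9),(247.85,187.3),(244.1,176.7)]
tilt(top,sc)
from plan import *
for s in ([.12,.2,.2,.1,.05],[.12,.2,.25,.15,.05],[.12,.2,.25,.25,.15,.05],[.12,.2,.25,.25,.25,.15,.05]):
    print(s,[round(sim(0,0,0,0,s,f),1) for f in(.1,.11,.12)]); rows(37.63,[-x for x in s])
```

```text
[[0.028, 0.058, 0.073], [0.028, -0.012, 0.062], [0.029, -0.082, 0.05], [-0.044, 0.056, 0.073], [-0.044, -0.013, 0.062], [-0.044, -0.082, 0.05]]
tilt from rows 9.463720086798 from centre 11.39726138151078
[0.12, 0.2, 0.2, 0.1, 0.05] [np.float64(5.7), np.float64(4.5), np.float64(3.3)]
[[0, 0, 0.038, 0.005, 0, 0, 0], [0, 0, 0.099, 0.023, 0, 0, 0], [0, 0, 0.156, 0.053, 0, 0, 0], [0, 0, 0.181, 0.072, 0, 0, 0], [0, 0, 0.193, 0.083, 0, 0, 0]]
a end 36.96
[0.12, 0.2, 0.25, 0.15, 0.05] [np.float64(8.1), np.float64(6.6), np.float64(5.3)]
[[0, 0, 0.038, 0.005, 0, 0, 0], [0, 0, 0.099, 0.023, 0, 0, 0], [0, 0, 0.169, 0.062, 0, 0, 0], [0, 0, 0.205, 0.094, 0, 0, 0], [0, 0, 0.216, 0.105, 0, 0, 0]]
a end 36.86
[0.12, 0.2, 0.25, 0.25, 0.15, 0.05] [np.float64(13.3), np.float64(11.4), np.float64(9.6)]
[[0, 0, 0.038, 0.005, 0, 0, 0], [0, 0, 0.099, 0.023, 0, 0, 0], [0, 0, 0.169, 0.062, 0, 0, 0], [0, 0, 0.226, 0.118, 0, 0, 0], [0, 0, 0.254, 0.157, 0, 0, 0], [0, 0, 0.261, 0.171, 0, 0, 0]]
a end 36.61
[0.12, 0.2, 0.25, 0.25, 0.25, 0.15, 0.05] [np.float64(19.2), np.float64(16.7), np.float64(14.4)]
[[0, 0, 0.038, 0.005, 0, 0, 0], [0, 0, 0.099, 0.023, 0, 0, 0], [0, 0, 0.169, 0.062, 0, 0, 0], [0, 0, 0.226, 0.118, 0, 0, 0], [0, 0, 0.269, 0.185, 0, 0, 0], [0, 0, 0.285, 0.23, 0, 0, 0], [0, 0, 0.289, 0.246, 0, 0, 0]]
a end 36.36
```

send_rows(
  targets=[
    [0, 0, 0.038, 0.005, 0, 0, 0],
    [0, 0, 0.099, 0.023, 0, 0, 0],
    [0, 0, 0.169, 0.062, 0, 0, 0],
    [0, 0, 0.22, 0.11, 0, 0, 0],
    [0, 0, 0.25, 0.15, 0, 0, 0],
    [0, 0, 0.255, 0.16, 0, 0, 0],
    [0, 0, 0.255, 0.16, 0, 0, 0],
    [0, 0, 0.255, 0.16, 0, 0, 0],
    [0, 0, 0.255, 0.16, 0, 0, 0],
    [0, 0, 0.255, 0.16, 0, 0, 0],
  ],
)

```text
t: 27.65
position: [0.4965, 0.0028, 0.2086]
tcp_rot: [0.261, -3.13, -0.006]
contact_force: [1.0, 5.7, 2.9]
gripper_width: 0.281
grasp_force: 62.0
```

Run:
```python
import st
from est import *
d=snap('s9')
for c in('scene','top'):
    o,_=classes(d[c]); m=roi(c); n,l,s,ce=cv2.connectedComponentsWithStats((o&m).astype(np.uint8)); print(c,[(ce[i].round(1).tolist(),int(s[i,4])) for i in range(1,n) if s[i,4]>4])
```

```text
t 27.65 rel [-0.0056  0.0707  0.0396] a -1.06 r 0.081 F [1.9 5.5 2.9]
t0 27.65 {'scene': [354.2, 0.29, 81.0, 0.28], 'top': [351.86, 0.34, 174.0, 0.16]} both [353.3    0.62  75.     0.4 ]
scene [([248.0, 175.5], 11), ([241.0, 176.8], 14), ([221.8, 181.5], 13), ([228.6, 179.8], 9), ([252.3, 189.8], 11), ([245.5, 191.9], 16), ([225.8, 196.4], 15), ([232.8, 194.3], 13), ([257.1, 205.7], 12), ([250.2, 207.4], 16), ([229.9, 211.6], 16), ([237.1, 210.4], 14)]
top [([282.2, 140.7], 6), ([305.2, 144.5], 26), ([284.3, 149.1], 29), ([263.7, 153.7], 26), ([307.2, 157.4], 8), ([286.3, 162.3], 7), ([309.9, 165.7], 27), ([266.5, 166.5], 10), ([288.6, 170.5], 26), ([267.6, 175.2], 29)]
```

Run:
```python
from caps import *
tilt([(263.7,152.2),(284.3,147.6),(305.2,143),(267.6,173),(288.6,168.3),(309.9,163.5)],[(233.5,211),(229.3,195.3),(225.2,180.6),(253.6,206.5),(248.9,190.8),(244.5,176.1)])
from plan import *
for s in ([.12,.2,.15,.05],[.12,.2,.2,.05],[.12,.2,.2,.1,.05]):
    print(s,[round(sim(0,0,0,0,s,f),1) for f in(.08,.09,.1,.11)]); rows(36.63,s)
```

```text
[[0.029, 0.075, 0.051], [0.029, 0.005, 0.06], [0.029, -0.065, 0.067], [-0.045, 0.075, 0.052], [-0.044, 0.006, 0.062], [-0.044, -0.065, 0.07]]
tilt from rows -6.945821390845023 from centre -4.940495167592627
[0.12, 0.2, 0.15, 0.05] [np.float64(5.6), np.float64(4.5), np.float64(3.5), np.float64(2.6)]
[[0, 0, -0.02, -0.032, 0, 0, 0], [0, 0, -0.063, -0.08, 0, 0, 0], [0, 0, -0.1, -0.11, 0, 0, 0], [0, 0, -0.114, -0.119, 0, 0, 0]]
a end 37.15
[0.12, 0.2, 0.2, 0.05] [np.float64(6.7), np.float64(5.5), np.float64(4.5), np.float64(3.5)]
[[0, 0, -0.02, -0.032, 0, 0, 0], [0, 0, -0.063, -0.08, 0, 0, 0], [0, 0, -0.114, -0.119, 0, 0, 0], [0, 0, -0.127, -0.127, 0, 0, 0]]
a end 37.2
[0.12, 0.2, 0.2, 0.1, 0.05] [np.float64(8.7), np.float64(7.1), np.float64(5.7), np.float64(4.5)]
[[0, 0, -0.02, -0.032, 0, 0, 0], [0, 0, -0.063, -0.08, 0, 0, 0], [0, 0, -0.114, -0.119, 0, 0, 0], [0, 0, -0.142, -0.134, 0, 0, 0], [0, 0, -0.156, -0.141, 0, 0, 0]]
a end 37.3
```

send_rows(
  targets=[
    [0, 0, -0.02, -0.032, 0, 0, 0],
    [0, 0, -0.063, -0.08, 0, 0, 0],
    [0, 0, -0.114, -0.119, 0, 0, 0],
    [0, 0, -0.127, -0.127, 0, 0, 0],
    [0, 0, -0.127, -0.127, 0, 0, 0],
    [0, 0, -0.127, -0.127, 0, 0, 0],
    [0, 0, -0.127, -0.127, 0, 0, 0],
    [0, 0, -0.127, -0.127, 0, 0, 0],
    [0, 0, -0.127, -0.127, 0, 0, 0],
  ],
)

```text
t: 28.65
position: [0.502, -0.0296, 0.2407]
tcp_rot: [-0.262, 3.13, 0.002]
contact_force: [-0.4, 2.9, 6.5]
gripper_width: 0.283
grasp_force: 62.2
```

Run:
```python
import st
from est import *
d=snap('s10')
for c in('scene','top'):
    o,_=classes(d[c]); m=roi(c); n,l,s,ce=cv2.connectedComponentsWithStats((o&m).astype(np.uint8)); print(c,[(ce[i].round(1).tolist(),int(s[i,4])) for i in range(1,n) if s[i,4]>4])
```

```text
t 28.65 rel [-0.0054  0.0379  0.0717] a -0.486 r 0.0811 F [0.1 2.9 6.5]
t0 28.65 {'scene': [2.87, 0.25, 300.0, 0.24], 'top': [1.8, 0.25, 264.0, 0.17]} both [  2.36   0.51 300.     0.37]
scene [([247.4, 175.0], 8), ([240.9, 176.7], 12), ([221.6, 181.2], 11), ([228.4, 179.7], 7), ([244.8, 189.5], 13), ([252.0, 188.2], 12), ([224.9, 193.8], 13), ([232.1, 192.4], 14), ([256.2, 201.5], 10), ([249.4, 203.7], 15), ([229.1, 208.1], 14), ([236.1, 206.5], 13)]
top [([307.8, 144.7], 29), ([286.9, 148.5], 28), ([266.0, 152.4], 28), ([309.8, 157.8], 8), ([289.4, 161.4], 7), ([268.1, 165.4], 11), ([312.5, 166.2], 29), ([291.7, 170.0], 29), ([270.2, 173.8], 31)]
```

Run:
```python
from caps import *
tilt([(266,150.9),(286.9,147),(307.8,143.2),(270.2,171.6),(291.7,167.8),(312.5,164)],[(232.6,207.3),(228.5,193.1),(225,180.5),(252.8,202.6),(248.4,188.9),(244.2,175.9)])
```

```text
[[0.029, 0.067, 0.062], [0.029, -0.004, 0.062], [0.03, -0.074, 0.058], [-0.045, 0.067, 0.064], [-0.045, -0.005, 0.062], [-0.044, -0.074, 0.062]]
tilt from rows 1.2588551230908873 from centre 3.626299123039409
```

send_rows(
  targets=[
    [0, 0, 0, -0.01, 0, 0, 0],
    [0, 0, 0, -0.01, 0, 0, 0],
    [0.4, 0, 0, -0.01, 0, 0, 0],
    [1, 0, 0, -0.01, 0, 0, 0],
    [1, 0, 0, -0.01, 0, 0, 0],
    [1, 0, 0, -0.01, 0, 0, 0],
    [1, 0, 0, -0.01, 0, 0, 0],
    [1, 0, 0, -0.06, 0, 0, 0],
    [1, 0, 0, -0.16, 0, 0, 0],
    [1, 0, 0, -0.28, 0, 0, 0],
    [1, 0, 0, -0.4, 0, 0, 0],
    [1, 0, 0, -0.5, 0, 0, 0],
    [1, 0, 0, -0.5, 0, 0, 0],
    [1, 0, 0, -0.5, 0, 0, 0],
    [1, 0, 0, -0.5, 0, 0, 0],
  ],
)

```text
t: 30.25
position: [0.5015, -0.0301, 0.3647]
tcp_rot: [0.262, -3.129, -0.001]
contact_force: [-0.4, 0.3, -0.3]
gripper_width: 0.997
grasp_force: 0.0
```

Run:
```python
import st
from est import *
d=snap('s11')
for c in('scene','top'):
    o,_=classes(d[c]); m=roi(c); n,l,s,ce=cv2.connectedComponentsWithStats((o&m).astype(np.uint8)); print(c,[(ce[i].round(1).tolist(),int(s[i,4])) for i in range(1,n) if s[i,4]>4])
b=np.hstack([cv2.resize(d['top'][100:270,220:360,::-1],None,fx=2.8,fy=2.8,interpolation=cv2.INTER_CUBIC),cv2.resize(d['scene'][90:260,200:340,::-1],None,fx=2.8,fy=2.8,interpolation=cv2.INTER_CUBIC)])
cv2.imwrite('pics/s11.png',cv2.convertScaleAbs(b,alpha=1.4))
```

```text
t 30.25 rel [-0.006   0.0374  0.1957] a -0.189 r 0.1992 F [-0.4  0.3 -0.3]
t0 30.25 {'scene': [3.03, 0.25, 81.0, 0.24], 'top': [1.96, 0.26, 264.0, 0.17]} both [  2.5    0.51 300.     0.36]
scene [([240.9, 176.9], 11), ([247.6, 175.3], 7), ([228.1, 179.2], 9), ([221.6, 181.2], 11), ([244.8, 189.5], 13), ([252.0, 188.5], 11), ([224.9, 193.8], 13), ([232.1, 192.2], 13), ([256.2, 201.5], 10), ([249.4, 203.7], 15), ([229.1, 208.1], 14), ([236.1, 206.4], 14)]
top [([308.1, 144.6], 27), ([287.0, 148.5], 27), ([266.0, 152.4], 28), ([310.0, 157.7], 9), ([289.5, 161.5], 8), ([267.9, 165.4], 9), ([312.6, 166.1], 28), ([291.8, 170.0], 30), ([270.3, 173.8], 30)]
```

View pics/s11.png

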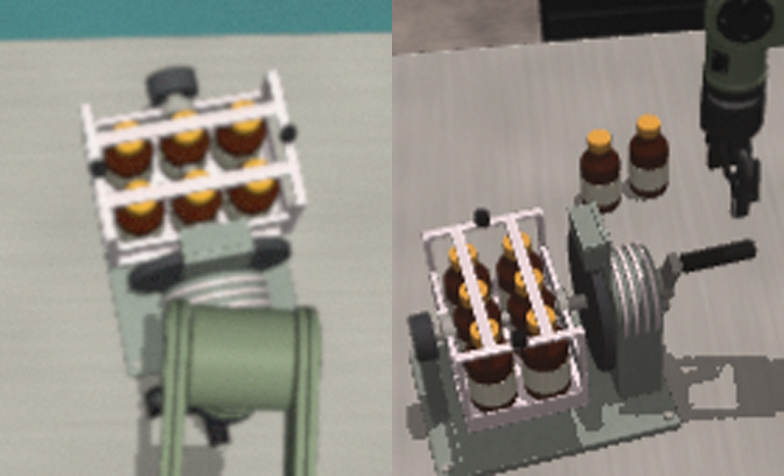

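```bash
python3 -c "
from rig import manip
print(manip.finish_job())"
```

```text
the job is handed in; nothing more can be done
None
```

I handed the job in at about 30 s of the 64 s allowed. The rack averaged about 1.55 rad/s (15 turns a minute) over a 10 s run, measured from camera angles at each end, so I did not check that it stayed in the band at every moment. It then stopped with the caps up, about 1 to 4° off upright, and the crank was released with the gripper clear. The hand-in gave no verdict.

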